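# Swap the worn scraper, load the holder, lock it with the mallet

## Task

Take the worn yellow-handled scraper out of the wooden holder and lay it in the orange drip pan, and slide every narrow-bladed blue scraper lying on the shelf blade first into a slot of its own in the holder until its handle meets the block; the broad-bladed blue look-alike does not fit and stays where it lies. Only when that is done, take the mallet from the pan, drive both red locking pins on the holder fully down by striking them with the mallet (not with the gripper or anything else), and lay the mallet back in the pan. Do not disturb the jar, the pump can or the lamp.

Things in the scene. Friction and masses are not known exactly. Their poses are not given: they have to be found in the camera images.
- scraper0: narrow scraper (may be absent; two or three are present), blade 40 mm wide; 120 g, lies flat. Origin on the underside below the handle; x to the blade tip, z up. Blue handle x -50 to +35, 22 wide, 22 high; steel blade x +35 to +115, z 0 to 3 mm. Grip across the handle (along y) from above at the origin.
- scraper1: narrow scraper (may be absent; two or three are present), blade 40 mm wide; 120 g, lies flat. Origin on the underside below the handle; x to the blade tip, z up. Blue handle x -50 to +35, 22 wide, 22 high; steel blade x +35 to +115, z 0 to 3 mm. Grip across the handle (along y) from above at the origin.
- scraper2: narrow scraper (may be absent; two or three are present), blade 40 mm wide; 120 g, lies flat. Origin on the underside below the handle; x to the blade tip, z up. Blue handle x -50 to +35, 22 wide, 22 high; steel blade x +35 to +115, z 0 to 3 mm. Grip across the handle (along y) from above at the origin.
- worn0: worn scraper, home in the slot at y -75 mm at the start (just one of worn0 to worn2 is there, the others absent): yellow handle, dark 40 mm blade, same shape and axes as scraper0; in its slot it droops about 4 degrees at the handle
- worn1: worn scraper, home in the slot at y 0 mm at the start (just one of worn0 to worn2 is there, the others absent): yellow handle, dark 40 mm blade, same shape and axes as scraper0; in its slot it droops about 4 degrees at the handle
- worn2: worn scraper, home in the slot at y 75 mm at the start (just one of worn0 to worn2 is there, the others absent): yellow handle, dark 40 mm blade, same shape and axes as scraper0; in its slot it droops about 4 degrees at the handle
- broad: broad scraper, a look-alike with a 58 mm wide blade that does not fit the slots; otherwise as the narrow ones: 120 g, lies flat. Origin on the underside below the handle; x to the blade tip, z up. Blue handle x -50 to +35, 22 wide, 22 high; steel blade x +35 to +115, z 0 to 3 mm. Grip across the handle (along y) from above at the origin.
- holder: fixed light-wood block 90 (x) x 240 (y) x 60 (z) mm, origin centre of its underside; front face at x -45 mm, towards the robot. Three level slots open there at y -75, 0, +75 mm: 46 wide, z 30 to 39 mm, 85 deep. A narrow scraper is home when its handle front meets the front face: its origin then at x -80, z about 30 mm in this frame.
- slot0 (a point): middle of the lower edge of the mouth of the slot at y -75 mm of the holder; axes as the holder's, x points into the slot
- slot1 (a point): middle of the lower edge of the mouth of the slot at y 0 mm of the holder; axes as the holder's, x points into the slot
- slot2 (a point): middle of the lower edge of the mouth of the slot at y 75 mm of the holder; axes as the holder's, x points into the slot
- pin_a_top (a point): centre of the top of the red locking pin at x 0, y -37.5 mm of the holder; its head is 22 mm across; up, its top is 76 mm above the shelf (16 above the block), fully down 64 mm. Axes as the holder's
- pin_b_top (a point): centre of the top of the red locking pin at x 0, y 37.5 mm of the holder; its head is 22 mm across; up, its top is 76 mm above the shelf (16 above the block), fully down 64 mm. Axes as the holder's
- pin_a (a joint): travel of this locking pin: 0 up, 0.012 m fully down. Stiff: it takes about 7 N and stays where it is driven
- pin_b (a joint): travel of this locking pin: 0 up, 0.012 m fully down. Stiff: it takes about 7 N and stays where it is driven
- pan: fixed orange plastic drip pan, 260 (x) x 200 (y) mm, walls 30 mm high, floor and walls 4 mm thick, origin at the centre of its underside, z up
- mallet: mallet, 280 g, level in the pan, towards its +y side: upright black rubber head, 44 mm diameter, 50 high, standing on a striking face; level wooden handle 24 wide (y), 26 high, middle at z 25 mm, from the head to x -140 mm, then a round butt of 50 mm diameter to x -152. Origin: centre of the lower striking face; x from butt to head, z up. Grip across the handle from above at x -40 mm.
- jar: bystander: glass jar with clamp lid, 90 mm diameter, 122 mm high, origin under its centre
- can: bystander: dented aluminium pump can, 84 mm diameter, 151 mm high, origin under its centre
- lamp: bystander: grey plastic work lamp with toggle switch, 70 x 120 x 115 mm, origin under its centre
There are look-alikes about, which are no part of the job. Leave any pink look-alike of the worn1 alone. There is more than one size of the mallet; the job needs the smaller.

How it is judged (in metres and radians):
On the way, in this order (a step that is already met when the one before it is completed fails the run):
1. the worn scraper is in the pan and all narrow blue scrapers present are home in the holder while both pins are still up (x of each of scraper0, scraper1, scraper2 in the frame of holder above -0.087 m and y of scraper0 in the frame of holder between -0.1 and 0.1 m and z of scraper0 in the frame of holder between 0.022 and 0.042 m and angle between the x axis of each of scraper0, scraper1, scraper2 and the x axis of holder, either way round below 0.15 rad and y of scraper1 in the frame of holder between -0.1 and 0.1 m and z of scraper1 in the frame of holder between 0.022 and 0.042 m and y of scraper2 in the frame of holder between -0.1 and 0.1 m and z of scraper2 in the frame of holder between 0.022 and 0.042 m and x of worn0 in the frame of pan between -0.13 and 0.13 m and y of worn0 in the frame of pan between -0.1 and 0.1 m and z of each of worn0, worn1, worn2 in the frame of pan below 0.05 m and x of worn1 in the frame of pan between -0.13 and 0.13 m and y of worn1 in the frame of pan between -0.1 and 0.1 m and x of worn2 in the frame of pan between -0.13 and 0.13 m and y of worn2 in the frame of pan between -0.1 and 0.1 m and value of joint each of pin_a, pin_b below 0.004 m), for 0.3 s.
2. the mallet strikes a pin ((contact force between mallet and pin_a above 3 N or contact force between mallet and pin_b above 3 N)).
At the end, for the whole second after the job is handed in: Every narrow blue scraper present is in a slot, its handle within 7 mm of the block; both pins are within 1.5 mm of fully down; the worn scraper and the mallet lie inside the pan; the broad scraper lies within 60 mm of where it was; all released and at rest (x of each of scraper0, scraper1, scraper2 in the frame of holder above -0.087 m and y of scraper0 in the frame of holder between -0.1 and 0.1 m and z of scraper0 in the frame of holder between 0.022 and 0.042 m and angle between the x axis of each of scraper0, scraper1, scraper2 and the x axis of holder, either way round below 0.15 rad and y of scraper1 in the frame of holder between -0.1 and 0.1 m and z of scraper1 in the frame of holder between 0.022 and 0.042 m and y of scraper2 in the frame of holder between -0.1 and 0.1 m and z of scraper2 in the frame of holder between 0.022 and 0.042 m and x of worn0 in the frame of pan between -0.13 and 0.13 m and y of worn0 in the frame of pan between -0.1 and 0.1 m and z of each of worn0, worn1, worn2, mallet in the frame of pan below 0.05 m and x of worn1 in the frame of pan between -0.13 and 0.13 m and y of worn1 in the frame of pan between -0.1 and 0.1 m and x of worn2 in the frame of pan between -0.13 and 0.13 m and y of worn2 in the frame of pan between -0.1 and 0.1 m and x of mallet in the frame of pan between -0.13 and 0.13 m and y of mallet in the frame of pan between -0.1 and 0.1 m and value of joint each of pin_a, pin_b above 0.0105 m and distance of broad from where it was at the start of the episode below 0.06 m and height (world z) of broad below 0.015 m and linear speed of each of scraper0, scraper1, scraper2, worn0, worn1, worn2, mallet below 0.03 m/s); the robot touches nothing.
It fails at once if a locking pin is pressed with the gripper, the arm or a scraper (contact force between any of the fingers, the arm, broad, scraper0, scraper1, scraper2, worn0, worn1, worn2 and pin_a above 2 N or contact force between any of the fingers, the arm, broad, scraper0, scraper1, scraper2, worn0, worn1, worn2 and pin_b above 2 N).
It fails at once if the broad scraper is carried off (moved over 60 mm or lifted) (distance of broad from where it was at the start of the episode above 0.06 m or height (world z) of broad above 0.03 m).
It fails at once if jar, can or lamp disturbed (moved over 40 mm or tipped) (distance of any of jar, can, lamp from where it was at the start of the episode above 0.04 m or angle between any of jar, can, lamp's own z axis and vertical above 0.5 rad).
Of scraper0, scraper1, scraper2 only 2 to 3 are there at a start; the rules pass over those that are not, and their reading is None.
Of worn0, worn1, worn2 only 1 to 1 are there at a start; the rules pass over those that are not, and their reading is None.
At some moment in a run one of scraper0, scraper1, scraper2 may be knocked a few centimetres aside while the robot is not near it.
It also fails if it takes over 208 s, if anything falls off the work surface, if the arm or the gripper's body presses on something with over 40 N, if the wrist force passes 120 N, or if a joint passes its speed limit or range.

## Robot

A 6-joint arm with a two-finger parallel gripper is mounted at the origin on the work surface. World frame = base frame: x ahead of the robot, y to its left, z up, the work surface at z = 0. Lengths are in mm, angles in degrees, forces in N, time in s.
With the tool pointing down it reaches from about 350 to 850 mm from the base axis. Payload 8.1 kg.
Tool frame: the origin (TCP) lies midway between the tips of the shut fingers; the grasp point (between the pads) lies 19 mm behind it; z points along the fingers, y is the line along which they close (so a half turn about z gives the same grasp; the last joint's range is limited). The gripper opens to 85 mm and grips with 20 to 120 N. Pads are 22 mm wide; open, the fingers measure 114 mm over their backs; the gripper's body (76 mm by 85 mm) begins 54 mm behind the grasp point. The pads swing forward as they close: fully open they stand 13 mm farther back than shut.
Start: joints at [-72.387, 7.471, 85.268, -0, 87.261, -4.893], TCP at [229.686, -554.301, 231.292] pointing down, gripper open.
Joint ranges: [-169.43, 169.43], [-51.17, 129.36], [1.28, 143.12], [-76.62, 256.62], [0, 156.53], [-152.29, 152.29]. Speed limits (degrees/s): [136.94, 136.94, 159.86, 180, 180, 180].

## Interface

Orientations are given as [roll, pitch, yaw] about the fixed x, y, z axes, in that order (R = Rz(yaw) Ry(pitch) Rx(roll)).
In Python, from bench import sensors, optics, r gives the robot as it stands.
- The arm moves only by the tool apply_moves, never from a script. Its argument "targets" is a list of rows, each a list of 7 numbers: the shift along the tool's x, y, z in mm, then the turn, a rotation vector about the tool's x, y, z in rad, then the closure, from 0 (fully open) to 1 (shut). In form: [[x, y, z, wx, wy, wz, claw], ...]. A call has 1 to 20 rows; each row shifts and turns the commanded pose from where the row before left it, along the tool's axes as they then stand; what a row does not reach is not made up. A row lasts 1/8 s, in which the tool goes at most 62.5 mm and 10.7 degrees, less where a joint would pass 70% of its speed; a pose out of reach is approached as far as the arm can. A call is refused whole if a number of a shift passes 62.5 or a number of a turn 0.188, either way. A call with a gripper value outside its range is refused whole. The fingers move at their own pace and stop on an object; "force" is the grip in N (left out, the last holds). Time passes only in rows, so rows that do not move let the fingers close. It gives the time, the measured TCP pose, the force, the opening and the grip force at its end, in the units of the state.
- sensors.sense(): the state, without advancing time (a new reading comes with each control period).
- optics.snapshot(name): name is "side" or "top" or "wrist"; returns the picture (400x640x3 uint8, red, green, blue); there is no depth.
- optics.get_calibration(name): a dict with "camera_matrix" (3x3 intrinsics, pixels), "pose" (4x4, takes a point from camera to world coordinates). Camera axes: x right, y down, z forward; pixel columns grow to the right and rows downward; lengths in mm; the calibration is good to about 2 mm. A picture is of the moment at which its call begins: read the wrist's pose just before it. get_calibration takes no time and is no camera call; for the wrist camera it gives the pose at the moment of the call.
- r.hand_in(): hands the job in; it is judged then, once.
The state is a dict: "time": time; "joint_pos": joint angles; "qd": joint speeds; "joint_efforts": joint torques, N m; "tool_pos": TCP position; "tcp_rot": TCP orientation; "ft_force": force on the tool from outside, world axes, zero at the start; "wrist_torque": the same for the moment, N m; "finger_gap": finger opening in mm; "grip_force": force on a finger pad.
Only numpy, scipy, OpenCV 4.12 (cv2) and the standard library are available. Lean on these libraries where they do the work, as an engineer would, in place of code of your own. Each camera call takes 0.05 s, during which the arm holds its last target. There are 200 camera calls.

## Working session

There is one attempt and no reset: what is moved stays moved. The work goes in short steps, Python scripts to look and compute and a tool call to move; the robot and the scene stay as the last step left them, time stands still between calls to the robot, and variables do not carry over. Pictures are saved under pics/ and viewed, at most 14 in all, crops included, and the job is handed in when it is done.

Besides the shell and the picture viewer there is one more tool, called after "Request:" as name(argument=value, ...) on one line, values as JSON. apply_moves: Moves the arm, as the interface text tells. Its arguments: {"type":"object","properties":{"targets":{"type":"array"},"force":{"type":"number"}},"required":["targets"]}

```bash
mkdir -p pics; ls; python3 - <<'E'
from bench import sensors, optics, r
import cv2,numpy as np
s=sensors.sense(); print({k:np.round(v,2).tolist() for k,v in s.items()})
for n in("side","top"):
    im=optics.snapshot(n); cv2.imwrite(f"pics/{n}0.png",im[:,:,::-1])
    c=optics.get_calibration(n); print(n,np.round(c["camera_matrix"],1).tolist(),np.round(c["pose"],3).tolist())
E
```

```text
pics
{'time': 0.0, 'joint_pos': [-72.39, 7.52, 85.33, -0.0, 87.26, -4.9], 'qd': [-0.0, 0.01, 0.04, -0.1, 0.11, 0.03], 'joint_efforts': [0.0, -56.94, -50.06, -0.0, 0.01, -0.0], 'tool_pos': [229.52, -553.78, 230.25], 'tcp_rot': [-179.9, -0.01, 22.51], 'ft_force': [0.6, 0.89, 0.53], 'wrist_torque': [-0.01, 0.01, -0.0], 'grip_force': 0.0, 'finger_gap': 85.64}
side [[452.7, 0.0, 324.6], [0.0, 452.7, 200.8], [0.0, 0.0, 1.0]] [[-0.908, -0.295, 0.297, 0.675], [-0.418, 0.67, -0.613, 910.266], [-0.018, -0.681, -0.732, 1177.986], [0.0, 0.0, 0.0, 1.0]]
top [[458.9, 0.0, 319.7], [0.0, 458.9, 196.5], [0.0, 0.0, 1.0]] [[0.015, -0.988, 0.156, 225.541], [-1.0, -0.014, 0.006, 5.255], [-0.004, -0.156, -0.988, 1560.568], [0.0, 0.0, 0.0, 1.0]]
```

View pics/top0.png

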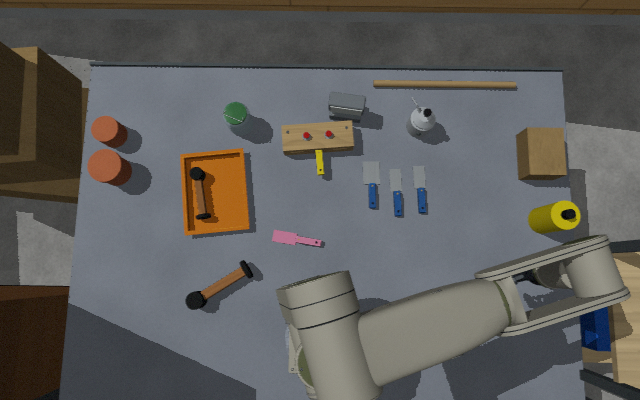

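View pics/side0.png

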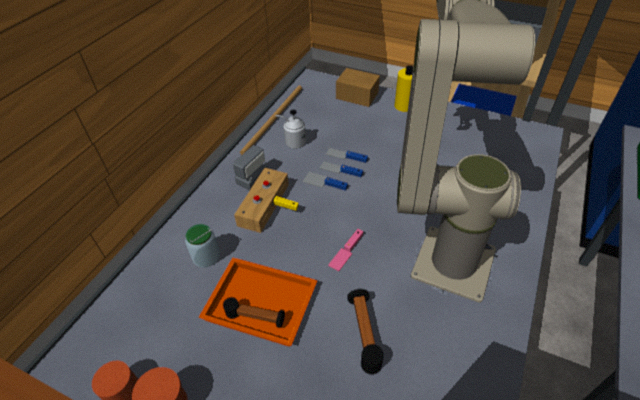

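The top view shows:
- The holder is at (318,138), with red pins at (306,135) and (329,134).
- The yellow worn scraper is in the middle slot at (320,162). Its pink look-alike is at (298,240).
- Three blue scrapers are at (372,185), (397,195) and (421,190). The leftmost seems to have the broad blade.
- The small mallet is in the pan at (201,192). The big mallet outside, at (220,285), is not wanted.
- The jar is at (236,115), the lamp at (347,106) and the can at (422,118). The yellow bottle at (553,217) is not wanted either.

```bash
cat > h.py <<'E'
from bench import sensors, optics, r
import cv2,numpy as np
def ray(c,p):
    K,T=np.array(c["camera_matrix"]),np.array(c["pose"])
    d=T[:3,:3]@np.linalg.solve(K,[p[0],p[1],1.]); return T[:3,3],d/np.linalg.norm(d)
def plane(c,p,z):
    o,d=ray(c,p); return o+d*(z-o[2])/d[2]
def tri(c1,p1,c2,p2):
    o,d=ray(c1,p1);q,e=ray(c2,p2)
    s=np.linalg.lstsq(np.c_[d,-e],q-o,rcond=None)[0]; a,b=o+s[0]*d,q+s[1]*e
    return (a+b)/2,np.linalg.norm(a-b)
def proj(c,P):
    K,T=np.array(c["camera_matrix"]),np.array(c["pose"])
    q=K@(T[:3,:3].T@(np.array(P)-T[:3,3])); return q[:2]/q[2]
RNG={"blue":((100,130,40),(125,255,255)),"yellow":((22,150,80),(33,255,255)),"red":((170,120,60),(180,255,255)),
"red2":((0,170,60),(4,255,255)),"orange":((5,200,100),(15,255,255)),"pink":((150,60,120),(172,180,255))}
def blobs(im,col,amin=15):
    h=cv2.cvtColor(im,cv2.COLOR_RGB2HSV); m=cv2.inRange(h,*map(np.array,RNG[col]))
    if col=="red": m|=cv2.inRange(h,*map(np.array,RNG["red2"]))
    cs=cv2.findContours(m,cv2.RETR_EXTERNAL,cv2.CHAIN_APPROX_NONE)[0]
    out=[(cv2.contourArea(k),cv2.minAreaRect(k),k) for k in cs if cv2.contourArea(k)>=amin]
    return sorted(out,key=lambda t:-t[0])
E
python3 - <<'E'
from h import *
np.set_printoptions(precision=1,suppress=True)
C={n:optics.get_calibration(n) for n in("top","side","wrist")}
print(np.array(C["wrist"]["camera_matrix"]),np.array(C["wrist"]["pose"]))
for n in("top","side"):
    im=cv2.imread(f"pics/{n}0.png")[:,:,::-1].copy()
    for col in("blue","yellow","red","orange"):
        for a,rc,k in blobs(im,col,6)[:6]:
            z={"blue":15,"yellow":40,"red":76,"orange":30}[col]
            print(n,col,a,np.round(rc[0],1),np.round(rc[1],1),round(rc[2]),plane(C[n],rc[0],z), plane(C[n],cv2.boxPoints(rc)[0],z)[:2] if col=="orange" else "")
    if n=="top":
        for p in((282,131),(350,122),(284,153),(355,150)): print("holder top",plane(C[n],p,60))
        cv2.imwrite("pics/crop0.png",cv2.resize(im[90:230,270:450,::-1],None,fx=4.4,fy=4.2,interpolation=cv2.INTER_CUBIC))
wi=optics.snapshot("wrist");cv2.imwrite("pics/w0.png",wi[:,:,::-1])
E
```

```text
[[295.9   0.  318.4]
 [  0.  295.9 199.5]
 [  0.    0.    1. ]] [[   0.4   -0.9   -0.3  295.7]
 [  -0.9   -0.4   -0.1 -527.8]
 [  -0.     0.3   -1.   371.8]
 [   0.     0.     0.     1. ]]
top blue 1020.5 [594.5 329.4] [43.2 28.4] 86 [  44.3 -885.9   15. ] 
top blue 140.5 [421.3 200. ] [24.4  6.8] 86 [ 462.3 -331.5   15. ] 
top blue 140.5 [372. 195.] [24.  6.] 90 [ 477.1 -163.7   15. ] 
top blue 134.0 [397.3 203. ] [24.3  6.5] 87 [ 450.8 -249.6   15. ] 
top yellow 1172.5 [553.8 215.8] [28.6 52.2] 86 [ 411.7 -765.3   40. ] 
top yellow 132.0 [319.1 162. ] [24.4  7. ] 87 [584.1  18.1  40. ] 
top red 18.5 [328.5 133.5] [5. 5.] 90 [673.6 -12.1  76. ] 
top red 17.0 [306.  134.5] [5. 4.] 90 [669.1  63.2  76. ] 
top orange 2651.5 [214.9 192.9] [78.5 61.8] 86 [474.4 369.1  30. ] [600.8 491.3]
top orange 19.0 [184. 189.] [22.   3.2] 87 [486.1 474.7  30. ] [523.6 484.5]
top orange 16.5 [202.3 167.4] [7.2 4. ] 27 [561.8 416.7  30. ] [560.9 430.7]
top orange 16.5 [182.5 165.5] [15.  3.] 90 [567.5 484.8  30. ] [593.7 491.6]
top orange 8.5 [186. 227.] [10.  2.] 90 [357.3 460.1  30. ] [374.  464.5]

[... 843 characters left out ...]
7.8] [4.5 4.5] 63 [663.7  66.9  76. ] 
side red 13.0 [336.6 262.6] [10.8 13.4] 40 [311.5 199.   76. ] 
side red 9.5 [265.8 183.1] [3.6 4. ] 63 [669.7  -6.9  76. ] 
side red 9.0 [344.  253.5] [ 4. 11.] 0 [304.6 159.7  76. ] 
side orange 6226.0 [257.5 299.1] [101.7  70.7] 17 [482.2 379.3  30. ] [603.5 499.1]
side orange 649.5 [110.8 378.8] [29.  39.6] 45 [707.7 734.   30. ] [757.6 767.1]
side orange 394.5 [155.5 384. ] [30. 47.] 90 [593.9 697.2  30. ] [675.  691.5]
side orange 9.5 [162.1 375.1] [12.8  5.4] 68 [593.2 671.8  30. ] [613.  666.7]
side orange 6.5 [146.5 378. ] [4. 5.] 90 [624.9 694.5  30. ] [634.2 693.1]
side orange 6.0 [ 36.6 384.5] [11.6  6.2] 84 [870.6 823.7  30. ] [890.7 817.4]
```

View pics/crop0.png

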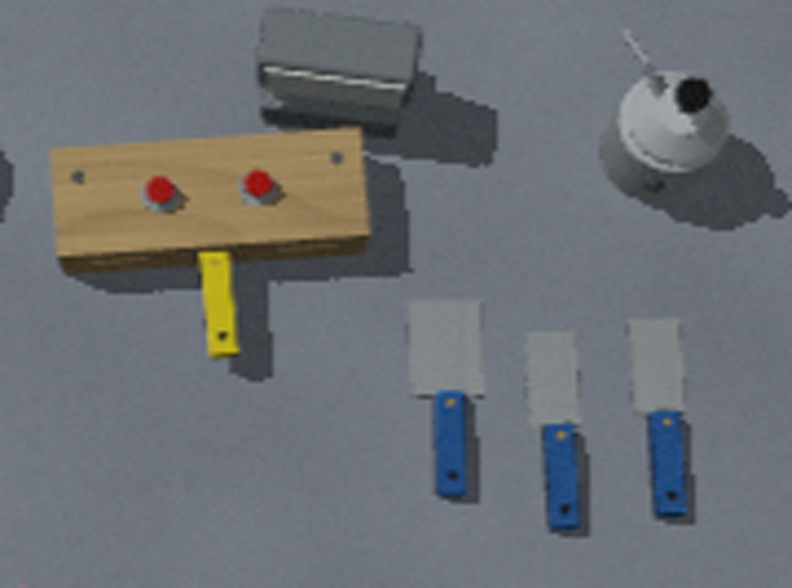

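The close crop confirms the choice. The scraper at crop (450,350) has the broad blade and stays. The two to the right, at crop (555,370) and (665,360), are narrow. The worn one sits in the middle slot. I'll move over the scrapers for a wrist view.

Request:
apply_moves(targets=[[33,-17,-7,0,0,0,0],[33,-17,-7,0,0,0,0],[33,-17,-7,0,0,0,0],[33,-17,-7,0,0,0,0],[33,-17,-7,0,0,0,0],[33,-17,-7,0,0,0,0],[33,-17,-7,0,0,0,0],[33,-17,-7,0,0,0,0],[33,-17,-7,0,0,0,0],[33,-17,-7,0,0,0,0],[0,0,0,0,0,0.17,0],[0,0,0,0,0,0.16,0],[0,0,0,0,0,0,0],[0,0,0,0,0,0,0]])

```text
time: 1.9
tool_pos: [469.3, -271.0, 301.1]
tcp_rot: [-180.0, 0.0, 3.8]
ft_force: [0.1, -0.6, 0.2]
finger_gap: 85.2
grip_force: 0.0
```

```bash
cat > look.py <<'E'
from h import *
import sys
np.set_printoptions(precision=1,suppress=True)
name=sys.argv[1]
s=sensors.sense(); c=optics.get_calibration("wrist"); im=optics.snapshot("wrist")
cv2.imwrite(f"pics/{name}.png",im[:,:,::-1]); np.savez(f"pics/{name}.npz",camera_matrix=c["camera_matrix"],pose=c["pose"])
print(s["time"],np.array(s["tool_pos"]),np.array(s["tcp_rot"]),s["finger_gap"])
for col,z in(("blue",22),("yellow",48),("red",76)):
    for a,rc,k in blobs(im,col,60)[:5]:
        b=[plane(c,p,z)[:2] for p in cv2.boxPoints(rc)]
        e=[b[1]-b[0],b[2]-b[1]]; e=e[int(np.linalg.norm(e[1])>np.linalg.norm(e[0]))]
        yaw=np.degrees(np.arctan2(e[1],e[0])); yaw=(yaw+90)%180-90
        print(col,a,np.array(rc[0]),np.array(rc[1]),"ctr",plane(c,rc[0],z),"yaw %.1f"%yaw,"len %.0f wid %.0f"%tuple(sorted([np.linalg.norm(b[1]-b[0]),np.linalg.norm(b[2]-b[1])])[::-1]))
E
python3 look.py w1
```

```text
1.9 [ 469.3 -271.   301.1] [-180.     0.     3.8] 85.20918011836383
blue 966.5 [627.  349.5] [81. 24.] ctr [ 183.5 -827.5   22. ] yaw 20.6 len 180 wid 40
blue 866.5 [359.2 171.5] [16.6 57.9] ctr [ 464.6 -331.1   22. ] yaw 1.8 len 84 wid 23
blue 821.5 [244.5 154.5] [59. 17.] ctr [ 478.2 -166.3   22. ] yaw 0.2 len 84 wid 23
blue 794.0 [303.  175.5] [14. 57.] ctr [ 453.4 -250.6   22. ] yaw 2.6 len 84 wid 20
yellow 3089.0 [609.5 234.5] [59. 73.] ctr [ 401.6 -695.8   48. ] yaw 17.6 len 117 wid 82
yellow 1273.0 [90.1 60. ] [81.  17.9] ctr [585.  15.  48.] yaw 9.8 len 87 wid 22
red 341.5 [110.  241.8] [63.1 13.8] ctr [357.    1.6  76. ] yaw 78.2 len 81 wid 21
```

View pics/w1.png

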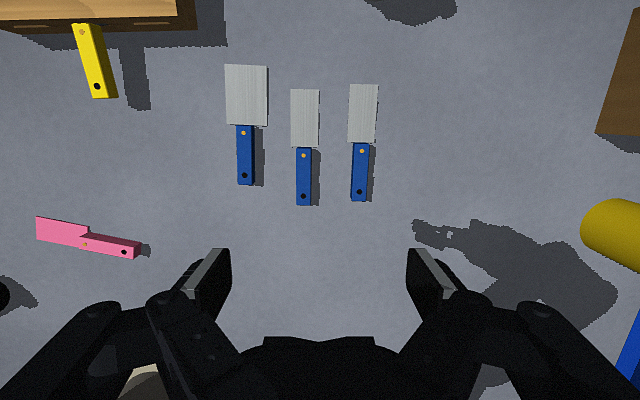

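The wrist view shows the broad scraper at (245,125) and the narrow ones at (303,150) and (362,145). The handles measure 84 x 22 mm when cast at z=22, which agrees with the text. Next I'll look at the holder.

Request:
apply_moves(targets=[[11,-36,1,0,0,0,0],[11,-36,1,0,0,0,0],[11,-36,1,0,0,0,0],[11,-36,1,0,0,0,0],[11,-36,1,0,0,0,0],[11,-36,1,0,0,0,0],[11,-36,1,0,0,0,0],[11,-34,2,0,0,0,0],[0,0,0,0,0,0,0],[0,0,0,0,0,0,0]])

```text
time: 3.2
tool_pos: [539.2, 19.6, 292.3]
tcp_rot: [180.0, 0.0, 3.7]
ft_force: [-0.3, -0.6, -0.6]
finger_gap: 85.5
grip_force: 0.0
```

```bash
python3 look.py w2
```

```text
3.2 [539.2  19.6 292.3] [180.    0.    3.7] 85.49341552204172
blue 1110.0 [543.6 229. ] [24. 57.] ctr [ 466.8 -323.1   22. ] yaw 1.8 len 88 wid 37
blue 964.0 [436.9 214. ] [19.6 57.9] ctr [ 480.2 -159.9   22. ] yaw 0.5 len 89 wid 29
blue 950.0 [489.4 233.1] [21.9 56. ] ctr [ 455.2 -243.8   22. ] yaw 2.7 len 89 wid 33
yellow 1050.0 [322.2 134.6] [66.9 17.3] ctr [585.2  16.6  48. ] yaw 5.9 len 84 wid 21
red 299.5 [291.9 292.1] [52.5 12.4] ctr [371.4  44.6  76. ] yaw 73.5 len 73 wid 19
red 288.5 [286.2  56.7] [19.8 19.1] ctr [668.4  62.3  76. ] yaw 50.8 len 21 wid 20
red 288.0 [354.  55.] [20. 18.] ctr [675.  -12.2  76. ] yaw 6.1 len 20 wid 20
```

View pics/w2.png

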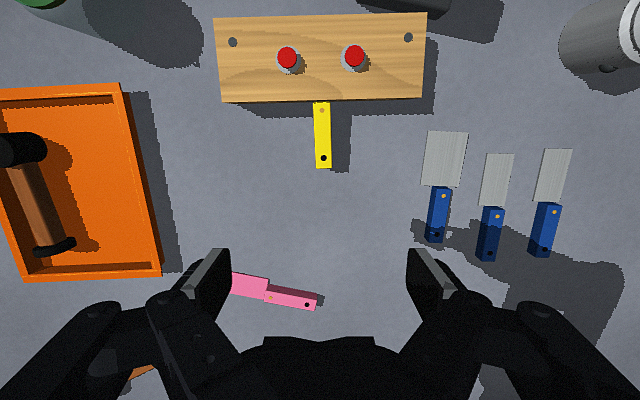

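The wrist view shows the pins at (286,57) and (354,55), 74.8 mm apart as specified. The worn handle is at (322,135), and the pan and small mallet are on the left. I'll cross-check heights by triangulation and get the holder edge.

```bash
python3 - <<'E'
from h import *
np.set_printoptions(precision=1,suppress=True)
w1,w2=[dict(np.load(f"pics/w{i}.npz")) for i in(1,2)]
t,s=optics.get_calibration("top"),optics.get_calibration("side")
print("pinB w2-top",tri(w2,(286.2,56.7),t,(306,134.5)),"w2-side",tri(w2,(286.2,56.7),s,(256.4,197.8)))
print("pinA",tri(w2,(354,55),t,(328.5,133.5)),tri(w2,(354,55),s,(265.8,183.1)))
print("yel w1w2",tri(w1,(90.1,60),w2,(322.2,134.6)),tri(w2,(322.2,134.6),t,(319.1,162)),tri(w2,(322.2,134.6),s,(284.9,203)))
print("blueR",tri(w1,(359.2,171.5),w2,(546,223)),tri(w1,(359.2,171.5),s,(356.3,156.3)))
print("blueM",tri(w1,(303,175.5),w2,(491,227)),tri(w1,(303,175.5),s,(351.1,170.5)))
for p in((222,103),(424,97),(214,17),(428,13)): print(plane(w2,p,60))
# yaw of blue handles via screws (upper faces) & blade edges
for n,a,b in(("M",(303.5,155),(304,196)),("R",(362,151),(360,194.5))):
    A,B=plane(w1,a,22),plane(w1,b,22);d=A-B;print(n,A,B,np.degrees(np.arctan2(d[1],d[0])))
for p in((8,90),(120,84),(160,277),(25,275)): print("pan",plane(w2,p,30))
im=cv2.imread("pics/w2.png")
cv2.imwrite("pics/c2.png",np.hstack([cv2.resize(im[70:300,0:170],None,fx=2.5,fy=2.5),cv2.resize(cv2.imread("pics/w1.png")[80:210,280:390],(370,575))]))
E
```

```text
pinB w2-top (array([668.5,  62.7,  77.2]), np.float64(0.9858545836236355)) w2-side (array([668.5,  62.5,  69.9]), np.float64(2.1997843840210862))
pinA (array([675.9, -12.5,  69.2]), np.float64(0.8150290797603028)) (array([675.6, -13.5,  67.7]), np.float64(1.9459825565069784))
yel w1w2 (array([585.1,  16.5,  46. ]), np.float64(0.17247204994082943)) (array([584.5,  17.3,  38.1]), np.float64(1.8390236227435472)) (array([584.9,  16.8,  35.2]), np.float64(1.5176264491428326))
blueR (array([ 467.4, -333.8,    9.8]), np.float64(10.068752700303486)) (array([ 461.9, -333.3,    8.2]), np.float64(0.3849554782327482))
blueM (array([ 455.8, -251.2,   10.3]), np.float64(9.755377213999285)) (array([ 450. , -250.4,    8.5]), np.float64(1.366827117520651))
[615.4 139.3  60. ]
[ 637.6 -101.7   60. ]
[706.4 145.8  60. ]
[725.5 -91.7  60. ]
M [ 483.  -249.8   22. ] [ 422.8 -253.7   22. ] 3.6661097807380085
R [ 494. -332.   22.] [ 430.5 -335.8   22. ] 3.4746316202183434
pan [614.2 421.8  30. ]
pan [630.6 277.8  30. ]
pan [354.4 250.6  30. ]
pan [344.9 456.6  30. ]
```

View pics/c2.png

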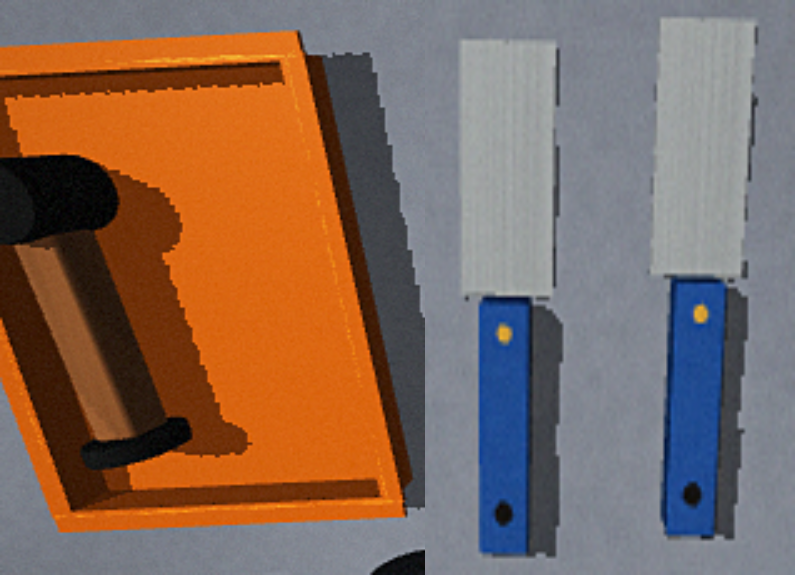

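The heights roughly agree: pins ~70–77, worn handle top ~46, blue handles ~9–22. Holder yaw is 5.1–5.3° and its origin ≈ (671.7, 25). Now I'll grasp the worn scraper at ≈ (590,17).

Request:
apply_moves(targets=[[10,1,40,0,0,-0.028,0],[10,1,40,0,0,0,0],[10,1,40,0,0,0,0],[10,1,40,0,0,0,0],[10.5,1.6,40,0,0,0,0],[0,0,25,0,0,0,0],[0,0,25,0,0,0,0],[0,0,15,0,0,0,0],[0,0,10,0,0,0,0],[0,0,0,0,0,0,0],[0,0,0,0,0,0,0]], force=40)

```text
time: 4.62
tool_pos: [591.0, 18.7, 18.4]
tcp_rot: [180.0, -0.1, 5.2]
ft_force: [0.9, -0.2, 1.0]
finger_gap: 85.5
grip_force: 0.0
```

```bash
python3 look.py w3
```

```text
4.625 [591.   18.7  18.4] [180.   -0.1   5.2] 85.53270130396695
yellow 6068.5 [319. 278.] [126.  54.] ctr [595.1  17.9  48. ] yaw 6.7 len 61 wid 22
red 5410.0 [457.3  73.8] [80.  86.6] ctr [675.4 -11.2  76. ] yaw 79.2 len 21 wid 20
red 5133.0 [178.7  73.6] [86.3 75.6] ctr [668.8  61.7  76. ] yaw 20.1 len 20 wid 20
```

Request:
apply_moves(targets=[[0,0,0,0,0,0,1],[0,0,0,0,0,0,1],[0,0,0,0,0,0,1],[0,0,0,0,0,0,1],[0,0,0,0,0,0,1],[0,0,0,0,0,0,1],[0,0,0,0,0,0,1]], force=40)

```text
time: 5.55
tool_pos: [590.2, 18.8, 17.4]
tcp_rot: [-180.0, -0.0, 5.2]
ft_force: [-0.9, 0.5, 3.3]
finger_gap: 21.5
grip_force: 43.2
```

Request:
apply_moves(targets=[[-8,0,0,0,0,0,1],[-10,0,0,0,0,0,1],[-12,0,0,0,0,0,1],[-12,0,0,0,0,0,1],[-12,0,0,0,0,0,1],[-12,0,0,0,0,0,1],[-12,0,0,0,0,0,1],[-12,0,0,0,0,0,1],[-10,0,0,0,0,0,1],[0,0,-20,0,0,0,1],[0,0,-40,0,0,0,1],[0,0,-50,0,0,0,1],[0,0,-50,0,0,0,1],[0,0,-50,0,0,0,1],[0,0,-30,0,0,0,1],[0,0,0,0,0,0,1]])

```text
time: 7.55
tool_pos: [492.0, 9.5, 260.4]
tcp_rot: [179.9, -0.3, 5.2]
ft_force: [0.2, 0.9, -2.0]
finger_gap: 21.5
grip_force: 42.8
```

Request:
apply_moves(targets=[[-2,-32,0,0,0,0,1],[-2,-32,0,0,0,0,1],[-2,-32,0,0,0,0,1],[-2,-32,0,0,0,0,1],[-2,-32,0,0,0,0,1],[-2,-32,0,0,0,0,1],[-2,-32,0,0,0,0,1],[-2,-32,0,0,0,0,1],[-2,-32,0,0,0,0,1],[-2,-32,0,0,0,0,1],[0,0,0,0,0,0,1],[0,0,0,0,0,0,1]])

```text
time: 9.05
tool_pos: [441.0, 325.8, 255.6]
tcp_rot: [179.9, 0.1, 5.2]
ft_force: [-0.1, -0.5, -0.3]
finger_gap: 21.4
grip_force: 42.8
```

```bash
python3 look.py w4
```

```text
9.05 [441.  325.8 255.6] [179.9   0.1   5.2] 21.432337824721742
yellow 7129.0 [318. 268.] [146.  54.] ctr [317.2 313.8  48. ] yaw 6.6 len 216 wid 66
red 1920.5 [473.4 260.7] [116.4  24.2] ctr [359.5 129.9  76. ] yaw 80.7 len 145 wid 31
```

View pics/w4.png

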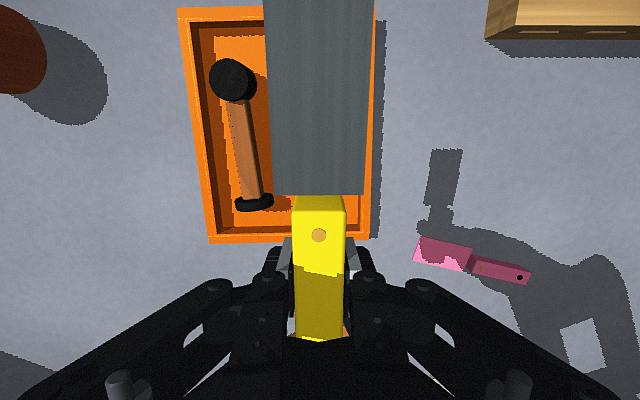

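The view over the pan shows its left rim running (180,10)–(210,243) and its right near corner at about (372,233). The mallet head is at (233,80) and the butt at (254,203). The worn scraper is held level.

```bash
python3 - <<'E'
from h import *
np.set_printoptions(precision=1,suppress=True)
w2,w4=[dict(np.load(f"pics/w{i}.npz")) for i in(2,4)]
t,s=optics.get_calibration("top"),optics.get_calibration("side")
for p in((179,9),(209,243),(370,234),(386,9)): print("pan30",p,plane(w4,p,30))
print("NL tri", tri(w4,(209,243),w2,(25,281)), tri(w4,(209,243),t,(187,236)))
print("NR tri", tri(w4,(370,234),w2,(161,276)), tri(w4,(370,234),t,(249,230)))
im=cv2.imread("pics/w4.png");h=cv2.cvtColor(im,cv2.COLOR_BGR2HSV)
m=((h[:,:,2]<45)*255).astype(np.uint8); m[:, :195]=0; m[:,264:]=0; m[:40]=0;m[110:]=0
k=max(cv2.findContours(m,0,1)[0],key=cv2.contourArea); c,rr=cv2.minEnclosingCircle(k); print("head px",c,rr)
m=cv2.inRange(h,(3,60,60),(14,210,230)); 
print("head top z54",plane(w4,(233,77),54))
for p in((236,105),(249,195)): print("handle top",plane(w4,p,42))
print("butt",plane(w4,(254,203),29+0), "blade left/right",[plane(w4,p,265-0)[:2] for p in((275,194),(363,194))])
cv2.imwrite("pics/c4.png",cv2.resize(im[40:230,190:290],None,fx=3,fy=3))
E
```

```text
pan30 (179, 9) [606.8 491.6  30. ]
pan30 (209, 243) [331.5 462.7  30. ]
pan30 (370, 234) [364.  248.2  30. ]
pan30 (386, 9) [627.3 267.6  30. ]
NL tri (array([329.8, 464.7,  24.7]), np.float64(1.5756490610257607)) (array([328.3, 461. ,  23.1]), np.float64(7.795782426580136))
NR tri (array([361.6, 247.6,  32.4]), np.float64(6.609304309261546)) (array([354.5, 247.9,  13.7]), np.float64(9.068294496947058))
head px (232.5, 80.5) 25.387104034423828
head top z54 [541.2 426.   54. ]
handle top [512.7 425.5  42. ]
handle top [407.2 408.1  42. ]
butt [393.1 404.1  29. ] blade left/right [array([474.9, 348.1]), array([478.6, 307.7])]
```

View pics/c4.png

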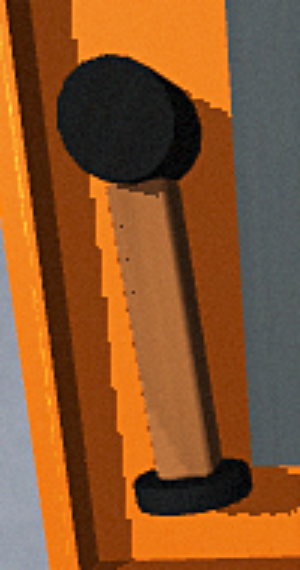

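Measured in the world frame:
- **Pan:** centre ≈ (481,368), yaw ≈ 5.5°.
- **Mallet:** head ≈ (541,426), butt ≈ (393,404), yaw ≈ 8.5°.

I'll lay the worn scraper on the pan's right half, at ≈ (455,315).

Request:
apply_moves(targets=[[4,4,40,0,0,0,1],[4,4,40,0,0,0,1],[5,4,40,0,0,0,1],[0,0,40,0,0,0,1],[0,0,35,0,0,0,1],[0,0,25,0,0,0,1],[0,0,10,0,0,0,1],[0,0,6,0,0,0,1],[0,0,5,0,0,0,1],[0,0,0,0,0,0,1],[0,0,0,0,0,0,1]])

```text
time: 10.48
tool_pos: [456.1, 316.1, 17.0]
tcp_rot: [-180.0, -0.1, 5.2]
ft_force: [0.4, 0.4, -1.4]
finger_gap: 21.6
grip_force: 42.8
```

Request:
apply_moves(targets=[[0,0,4,0,0,0,1],[0,0,4,0,0,0,1],[0,0,0,0,0,0,1],[0,0,0,0,0,0,0.5],[0,0,0,0,0,0,0.5],[0,0,0,0,0,0,0.5],[0,0,0,0,0,0,0.5],[0,0,-10,0,0,0,0.5],[0,0,-30,0,0,0,0.5],[0,0,-50,0,0,0,0.5],[0,0,-50,0,0,0,0],[0,0,-50,0,0,0,0],[0,0,-30,0,0,0,0],[0,0,0,0,0,0,0],[0,0,0,0,0,0,0]])

```text
time: 12.35
tool_pos: [455.3, 315.6, 227.8]
tcp_rot: [180.0, 0.0, 5.2]
ft_force: [-0.4, -0.1, -0.5]
finger_gap: 85.3
grip_force: 0.0
```

```bash
python3 look.py w5; python3 - <<'E'
from h import *
np.set_printoptions(precision=1,suppress=True)
im=optics.snapshot("top");cv2.imwrite("pics/top1.png",im[:,:,::-1]);c=optics.get_calibration("top")
for a,rc,k in blobs(im,"blue",60): print(np.array(rc[0]),rc[1],plane(c,rc[0],15))
for p in((253,0),(387,0)):pass
E
```

```text
12.35 [455.3 315.6 227.8] [180.    0.    5.2] 85.34487568932967
yellow 1187.0 [318.5 179. ] [70. 17.] ctr [457.2 314.7  48. ] yaw 5.6 len 79 wid 18
red 1167.5 [480.9 281.4] [109.2  23.5] ctr [362.8 123.   76. ] yaw 74.6 len 130 wid 28
[593.3 309.5] (83.14530181884766, 28.000089645385742) [ 107.5 -887.    15. ]
[372. 195.] (24.0, 6.0) [ 477.1 -163.7   15. ]
[421.3 200. ] (24.389488220214844, 6.82598876953125) [ 462.3 -331.5   15. ]
[397.3 203. ] (24.327533721923828, 6.549720287322998) [ 450.8 -249.7   15. ]
```

View pics/w5.png

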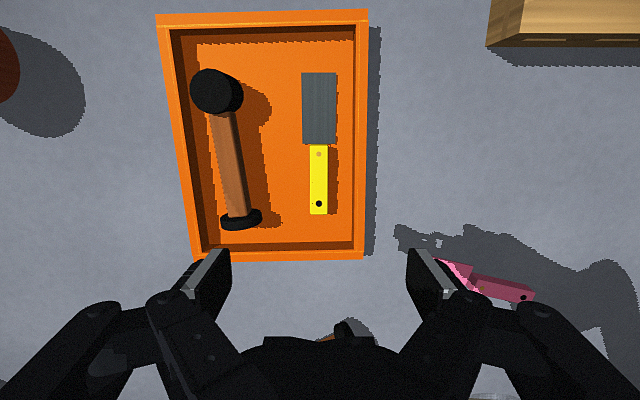

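The worn scraper lies flat in the pan next to the mallet, and the blue scrapers have not moved. Next is the middle narrow scraper.

Request:
apply_moves(targets=[[-3.2,40.3,0,0,0,0,0],[-3.2,40.3,0,0,0,0,0],[-3.2,40.3,0,0,0,0,0],[-3.2,40.3,0,0,0,0,0],[-3.2,40.3,0,0,0,0,0],[-3.2,40.3,0,0,0,0,0],[-3.2,40.3,0,0,0,0,0],[-3.2,40.3,0,0,0,0,0],[-3.2,40.3,0,0,0,0,0],[-3.2,40.3,0,0,0,0,0],[-3.2,40.3,10,0,0,0,0],[-3.2,40.3,20,0,0,0,0],[-3.2,40.3,20,0,0,0,0],[-3.2,40.3,20,0,0,0.037,0],[0,0,0,0,0,0,0],[0,0,0,0,0,0,0]])

```text
time: 14.45
tool_pos: [461.6, -249.6, 157.3]
tcp_rot: [-179.9, 0.1, 3.1]
ft_force: [0.4, 0.2, -0.2]
finger_gap: 85.3
grip_force: 0.0
```

```bash
python3 look.py w6
```

```text
14.45 [ 461.6 -249.6  157.3] [-179.9    0.1    3.1] 85.34416339299234
blue 2160.5 [400.2 190.5] [27.5 86.8] ctr [ 465.8 -329.1   22. ] yaw 1.0 len 86 wid 26
blue 1893.5 [232. 168.] [89.  26.7] ctr [ 479.1 -167.5   22. ] yaw 2.4 len 85 wid 24
blue 1734.5 [318.5 198. ] [21. 84.] ctr [ 454.1 -250.7   22. ] yaw 2.5 len 85 wid 20
red 1218.0 [ 43. 292.] [95.7 26.1] ctr [372.5 -16.9  76. ] yaw 74.1 len 76 wid 28
```

Request:
apply_moves(targets=[[0,0.7,35,0,0,0,0],[0,0,40,0,0,0,0],[0,0,40,0,0,0,0],[0,0,20,0,0,0,0],[0,0,10,0,0,0,0],[0,0,6,0,0,0,0],[0,0,0,0,0,0,0],[0,0,0,0,0,0,0.6],[0,0,0,0,0,0,1],[0,0,0,0,0,0,1],[0,0,0,0,0,0,1],[0,0,0,0,0,0,1],[0,0,0,0,0,0,1],[0,0,0,0,0,0,1]], force=40)

```text
time: 16.25
tool_pos: [462.6, -251.2, 7.7]
tcp_rot: [180.0, -0.0, 3.1]
ft_force: [-0.7, 0.3, 5.5]
finger_gap: 21.2
grip_force: 41.2
```

Request:
apply_moves(targets=[[0,0,-20,0,0,0,1],[0,0,-40,0,0,0,1],[0,0,-40,0,0,0,1],[0,0,-10,0,0,0,1],[8.6,-30.6,0,0,0,0,1],[8.6,-30.6,0,0,0,0,1],[8.6,-30.6,0,0,0,0,1],[8.6,-30.6,0,0,0,0,1],[8.6,-30.6,0,0,0,0,1],[8.6,-30.6,0,0,0,-0.036,1],[0,0,40,0,0,0,1],[0,0,30,0,0,0,1],[0,0,0,0,0,0,1],[0,0,0,0,0,0,1]])

```text
time: 18.0
tool_pos: [503.9, -64.8, 47.5]
tcp_rot: [-180.0, 0.0, 5.1]
ft_force: [0.4, -0.5, 0.0]
finger_gap: 20.8
grip_force: 40.4
```

```bash
cat > pre.py <<'E'
from h import *
import sys
np.set_printoptions(precision=1,suppress=True)
name=sys.argv[1]
s=sensors.sense(); c=optics.get_calibration("wrist"); im=optics.snapshot("wrist")
cv2.imwrite(f"pics/{name}.png",im[:,:,::-1]);np.savez(f"pics/{name}.npz",camera_matrix=c["camera_matrix"],pose=c["pose"])
print(s["tool_pos"],s["tcp_rot"])
P=[]
for a,rc,k in blobs(im,"red",200)[:3]: p=plane(c,rc[0],76); P.append(p); print("red",a,np.array(rc[0]),p)
E
python3 pre.py w7
```

```text
[503.9 -64.8  47.5] [-180.     0.     5.1]
```

View pics/w7.png

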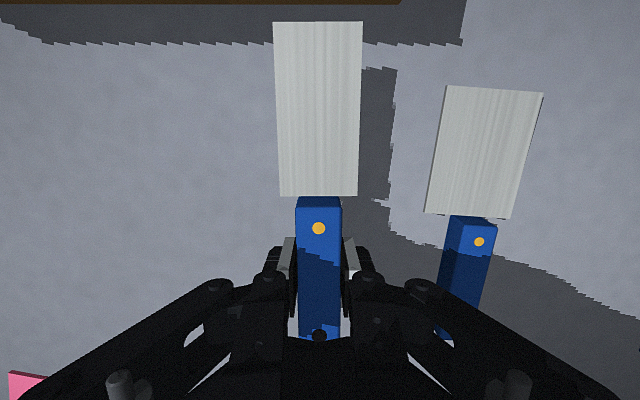

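The held blade is at (273..363, 22..196), pointing straight at the holder's lower edge at the top of the picture. I'll check the blade's height, level and yaw from its 40 mm width.

```bash
cat > blade.py <<'E'
from h import *
import sys
np.set_printoptions(precision=1,suppress=True)
def blade(name,tl,tr,bl,br):
    c=dict(np.load(f"pics/{name}.npz"))
    for n,a,b in(("tip",tl,tr),("base",bl,br)):
        for z in(30,35,40,45,50):
            A,B=plane(c,a,z),plane(c,b,z); print(n,z,(A+B)[:2]/2,"w %.1f"%np.linalg.norm(A-B))
E
python3 -c "
from blade import *
blade('w7',(273,22),(363.5,21.5),(278.5,196.5),(358.5,195))"
```

```text
tip 30 [616.9 -55.5] w 43.1
tip 35 [615.6 -55.6] w 41.7
tip 40 [614.3 -55.8] w 40.4
tip 45 [613.  -55.9] w 39.0
tip 50 [611.7 -56. ] w 37.7
base 30 [531.3 -63.3] w 44.6
base 35 [532.7 -63.2] w 43.2
base 40 [534.1 -63. ] w 41.8
base 45 [535.4 -62.9] w 40.4
base 50 [536.8 -62.8] w 39.0
```

Request:
apply_moves(targets=[[0,0,6,0,0,0,1],[0,0,0,0,0,0,1],[5,0,0,0,0,0,1],[5,0,0,0,0,0,1],[5,0,0,0,0,0,1],[5,0,0,0,0,0,1],[5,0,0,0,0,0,1],[5,0,0,0,0,0,1],[5,0,0,0,0,0,1],[0,0,0,0,0,0,1]])

```text
time: 19.3
tool_pos: [539.1, -61.6, 41.3]
tcp_rot: [180.0, -0.0, 5.2]
ft_force: [0.4, 0.2, -1.0]
finger_gap: 21.3
grip_force: 40.4
```

```bash
python3 pre.py w8
```

```text
[539.1 -61.6  41.3] [180.   -0.    5.2]
```

View pics/w8.png

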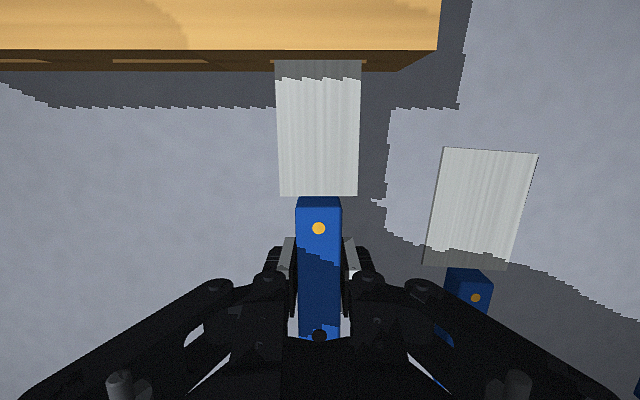

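The blade tip is in the slot at (318,62), with no contact force. I'll continue inward.

Request:
apply_moves(targets=[[7,0,0,0,0,0,1],[7,0,0,0,0,0,1],[7,0,0,0,0,0,1],[7,0,0,0,0,0,1],[7,0,0,0,0,0,1],[7,0,0,0,0,0,1],[6,0,0,0,0,0,1],[4,0,0,0,0,0,1],[0,0,0,0,0,0,1]])

```text
time: 20.48
tool_pos: [590.8, -56.9, 41.3]
tcp_rot: [180.0, -0.0, 5.2]
ft_force: [0.4, 0.6, -0.8]
finger_gap: 21.0
grip_force: 40.4
```

Request:
apply_moves(targets=[[4,0,0,0,0,0,1],[3,0,0,0,0,0,1],[2,0,0,0,0,0,1],[0,0,0,0,0,0,1]])

```text
time: 20.98
tool_pos: [599.6, -56.1, 41.3]
tcp_rot: [180.0, -0.0, 5.1]
ft_force: [0.5, 0.4, -0.6]
finger_gap: 21.2
grip_force: 40.4
```

Request:
apply_moves(targets=[[1.5,0,0,0,0,0,1],[1.5,0,0,0,0,0,1],[0,0,0,0,0,0,1]])

```text
time: 21.35
tool_pos: [602.6, -55.9, 41.3]
tcp_rot: [180.0, -0.0, 5.1]
ft_force: [-0.7, 0.4, -1.5]
finger_gap: 20.7
grip_force: 40.4
```

Request:
apply_moves(targets=[[1.5,0,0,0,0,0,1],[1.5,0,0,0,0,0,1],[0,0,0,0,0,0,1]])

```text
time: 21.72
tool_pos: [603.1, -55.8, 40.6]
tcp_rot: [-180.0, 0.3, 5.1]
ft_force: [-11.1, -1.2, 5.0]
finger_gap: 20.7
grip_force: 41.3
```

```bash
python3 - <<'E'
from h import *
print(sensors.sense()["ft_force"])
c=optics.get_calibration("wrist");im=optics.snapshot("wrist");cv2.imwrite("pics/w9.png",im[:,:,::-1])
h=cv2.cvtColor(im,cv2.COLOR_RGB2HSV);col=h[100:240,318:322].mean(1).astype(int)
for y in range(0,140,4): print(100+y,col[y],end=" ")
E
```

```text
[-11.06696535  -1.23591726   4.99993633]
100 [ 18 124 212] 104 [ 18 125 204] 108 [ 18 128 203] 112 [ 17 124 210] 116 [ 18 125 205] 120 [ 18 129 197] 124 [ 18 130 195] 128 [ 18 127 201] 132 [ 17 128 195] 136 [ 18 125 202] 140 [ 18 128 196] 144 [ 18 128 193] 148 [ 18 130 190] 152 [ 17 131 184] 156 [ 18 129 189] 160 [ 17 127 193] 164 [ 17 125 190] 168 [ 17 126 193] 172 [ 18 130 192] 176 [ 18 127 191] 180 [ 17 128 189] 184 [ 17 130 192] 188 [ 17 128 198] 192 [ 18 127 201] 196 [ 18 129 203] 200 [ 17 127 205] 204 [ 18 127 208] 208 [ 18 125 204] 212 [109 216 160] 216 [108 200 152] 220 [108 206 154] 224 [ 20 181 213] 228 [ 20 177 204] 232 [ 20 182 210] 236 [108 205 151]
```

Contact at −11 N with TCP x 603 matches the expected home position, with the handle on the face. I'll release and retreat.

Request:
apply_moves(targets=[[0,0,1.5,0,0,0,1],[0,0,0,0,0,0,0.5],[0,0,0,0,0,0,0.5],[0,0,0,0,0,0,0.4],[0,0,0,0,0,0,0.4],[0,0,-10,0,0,0,0.4],[0,0,-20,0,0,0,0.4],[0,0,-40,0,0,0,0.4],[-15,0,-50,0,0,0,0.2],[-30,0,-50,0,0,0,0],[-30,0,-40,0,0,0,0],[0,0,0,0,0,0,0],[0,0,0,0,0,0,0]])

```text
time: 23.4
tool_pos: [531.0, -62.4, 250.9]
tcp_rot: [180.0, -0.1, 5.1]
ft_force: [-0.4, 1.3, -0.5]
finger_gap: 85.5
grip_force: 0.0
```

```bash
python3 look.py w10
```

```text
23.4 [531.  -62.4 250.9] [180.   -0.1   5.1] 85.53805647505753
blue 1374.5 [318.5 124. ] [76. 19.] ctr [590.7 -58.2  22. ] yaw 5.6 len 90 wid 22
blue 1289.0 [505.9 236.4] [24.7 62.3] ctr [ 466.6 -323.8   22. ] yaw 1.2 len 88 wid 34
blue 1119.5 [388.8 216.6] [19.7 62.9] ctr [ 480.5 -161.7   22. ] yaw 0.6 len 87 wid 26
yellow 1001.0 [ 24.9 206.3] [64.8 29.3] ctr [462.8 289.4  48. ] yaw -6.9 len 84 wid 35
red 392.0 [201.5  31. ] [24. 21.] ctr [668.2  61.   76. ] yaw -0.6 len 21 wid 20
red 391.5 [279.1  31.2] [24.2 21.3] ctr [674.6 -12.9  76. ] yaw 21.5 len 21 wid 20
red 240.5 [243.9 302.6] [35.4 18.1] ctr [370.9  14.8  76. ] yaw 61.8 len 44 wid 26
```

Scraper one is home: its handle centre is at 591, as expected. Now I'll go to the right narrow scraper.

Request:
apply_moves(targets=[[-10.3,32.7,0,0,0,0,0],[-10.3,32.7,0,0,0,0,0],[-10.3,32.7,14,0,0,0,0],[-10.3,32.7,15,0,0,0,0],[-10.3,32.7,15,0,0,0,0],[-10.3,32.7,15,0,0,0,0],[-10.3,32.7,15,0,0,0.028,0],[-10.3,32.7,20,0,0,0,0],[0,0,0,0,0,0,0],[0,0,0,0,0,0,0]])

```text
time: 24.7
tool_pos: [471.1, -329.3, 154.7]
tcp_rot: [-179.9, 0.1, 3.5]
ft_force: [-0.2, -0.3, -0.9]
finger_gap: 85.2
grip_force: 0.0
```

```bash
python3 look.py w11
```

```text
24.7 [ 471.1 -329.3  154.7] [-179.9    0.1    3.5] 85.24456464116267
blue 2038.5 [150.2 171.8] [90.5 32.7] ctr [ 480.1 -171.    22. ] yaw 2.5 len 85 wid 30
blue 1806.0 [321.5 196.5] [85. 23.] ctr [ 466.  -333.2   22. ] yaw 4.3 len 85 wid 21
red 164.5 [  9.5 305.5] [29. 19.] ctr [366.5 -68.3  76. ] yaw -12.3 len 30 wid 16
```

Request:
apply_moves(targets=[[2,3.3,35,0,0,0,0],[0,0,40,0,0,0,0],[0,0,40,0,0,0,0],[0,0,20,0,0,0,0],[0,0,10,0,0,0,0],[0,0,3,0,0,0,0],[0,0,0,0,0,0,0],[0,0,0,0,0,0,0.6],[0,0,0,0,0,0,1],[0,0,0,0,0,0,1],[0,0,0,0,0,0,1],[0,0,0,0,0,0,1],[0,0,0,0,0,0,1],[0,0,0,0,0,0,1]], force=40)

```text
time: 26.5
tool_pos: [473.7, -333.4, 8.2]
tcp_rot: [180.0, -0.0, 3.5]
ft_force: [-0.1, -0.4, 4.1]
finger_gap: 20.9
grip_force: 40.5
```

Request:
apply_moves(targets=[[0,0,-20,0,0,0,1],[0,0,-40,0,0,0,1],[0,0,-50,0,0,0,1],[0,0,-30,0,0,0,1],[3.5,-34.6,0,0,0,0,1],[3.5,-34.6,0,0,0,0,1],[3.5,-34.6,0,0,0,0,1],[3.5,-34.6,0,0,0,0,1],[3.5,-34.6,0,0,0,0,1],[3.5,-34.6,0,0,0,0,1],[3.5,-34.6,0,0,0,0,1],[3.5,-34.6,0,0,0,0,1],[3.5,-34.6,0,0,0,0,1],[3.5,-34.6,0,0,0,0,1],[3.5,-34.6,0,0,0,0,1],[3.5,-34.6,0,0,0,-0.028,1],[0,0,45,0,0,0,1],[0,0,50,0,0,0,1],[0,0,0,0,0,0,1],[0,0,0,0,0,0,1]])

```text
time: 29.0
tool_pos: [490.7, 83.8, 54.8]
tcp_rot: [180.0, -0.1, 5.1]
ft_force: [0.1, 0.3, -0.5]
finger_gap: 21.4
grip_force: 39.8
```

```bash
python3 pre.py w12; python3 - <<'E'
from blade import *
im=cv2.imread("pics/w12.png");h=cv2.cvtColor(im,cv2.COLOR_BGR2HSV)
m=cv2.inRange(h,(0,0,135),(180,35,255));m[:, :240]=0;m[:,400:]=0;m[230:]=0
k=max(cv2.findContours(m,0,1)[0],key=cv2.contourArea);b=cv2.approxPolyDP(k,6,True)[:,0];print(b.tolist())
b=b[np.argsort(b[:,1])]
if len(b)==4:
    t=b[:2][np.argsort(b[:2,0])].astype(float);q=b[2:][np.argsort(b[2:,0])].astype(float)
    blade("w12",t[0],t[1]+[1,0],q[0]+[0,1],q[1]+[1,1])
E
```

```text
[490.7  83.8  54.8] [180.   -0.1   5.1]
[[240, 9], [240, 229], [294, 229], [298, 194], [357, 193], [361, 72], [399, 72], [399, 48], [364, 47], [363, 20], [273, 20], [270, 28]]
```

The grip geometry in camera matches the first scraper: tip (273–363, 20), base at row 194. Holder-frame y is 74.6, which is good for slot 2. Inserting now.

Request:
apply_moves(targets=[[0,0,8,0,0,0,1],[0,0,5,0,0,0,1],[0,0,0,0,0,0,1],[5,0,0,0,0,0,1],[5,0,0,0,0,0,1],[5,0,0,0,0,0,1],[5,0,0,0,0,0,1],[5,0,0,0,0,0,1],[5,0,0,0,0,0,1],[5,0,0,0,0,0,1],[0,0,0,0,0,0,1]])

```text
time: 30.42
tool_pos: [525.0, 86.9, 39.8]
tcp_rot: [-180.0, -0.0, 5.1]
ft_force: [0.4, 0.3, -2.0]
finger_gap: 21.2
grip_force: 39.8
```

Request:
apply_moves(targets=[[0,0,-1.5,0,0,0,1],[4,0,0,0,0,0,1],[5,0,0,0,0,0,1],[7,0,0,0,0,0,1],[7,0,0,0,0,0,1],[7,0,0,0,0,0,1],[7,0,0,0,0,0,1],[7,0,0,0,0,0,1],[7,0,0,0,0,0,1],[5,0,0,0,0,0,1],[0,0,0,0,0,0,1]])

```text
time: 31.8
tool_pos: [580.7, 92.0, 41.3]
tcp_rot: [180.0, -0.0, 5.1]
ft_force: [-0.7, -0.3, -1.8]
finger_gap: 20.9
grip_force: 39.8
```

Mouth distance is now 39.7 mm, and contact is expected at ~31.

Request:
apply_moves(targets=[[4,0,0,0,0,0,1],[3,0,0,0,0,0,1],[1.5,0,0,0,0,0,1],[0,0,0,0,0,0,1]])

```text
time: 32.3
tool_pos: [588.8, 92.7, 41.3]
tcp_rot: [180.0, 0.0, 5.1]
ft_force: [-0.4, 0.1, -1.0]
finger_gap: 21.1
grip_force: 39.8
```

Request:
apply_moves(targets=[[1.5,0,0,0,0,0,1],[1.5,0,0,0,0,0,1],[0,0,0,0,0,0,1]])

```text
time: 32.67
tool_pos: [589.2, 92.8, 40.6]
tcp_rot: [180.0, 0.3, 5.1]
ft_force: [-11.9, -1.9, 7.1]
finger_gap: 21.1
grip_force: 40.7
```

Request:
apply_moves(targets=[[0,0,1.5,0,0,0,1],[0,0,0,0,0,0,0.5],[0,0,0,0,0,0,0.5],[0,0,0,0,0,0,0.4],[0,0,0,0,0,0,0.4],[0,0,-10,0,0,0,0.4],[0,0,-20,0,0,0,0.4],[0,0,-40,0,0,0,0.4],[-15,0,-50,0,0,0,0.2],[-30,0,-50,0,0,0,0],[-30,20,-40,0,0,0,0],[0,20,0,0,0,0,0],[0,20,0,0,0,0,0],[0,20,0,0,0,0,0],[0,0,0,0,0,0,0],[0,0,0,0,0,0,0]])

```text
time: 34.67
tool_pos: [524.4, 7.0, 250.8]
tcp_rot: [-180.0, -0.1, 5.1]
ft_force: [-0.5, 0.7, -0.5]
finger_gap: 85.5
grip_force: 0.0
```

```bash
python3 look.py w13
```

```text
34.675 [524.4   7.  250.8] [-180.    -0.1    5.1] 85.50464403965343
blue 1538.0 [378.2 123.3] [22.2 76.6] ctr [591.1 -60.8  22. ] yaw 2.8 len 90 wid 26
blue 1383.5 [255.6 130.9] [75.9 22.2] ctr [568.9  87.   22. ] yaw 11.5 len 90 wid 26
blue 1233.5 [439.9 216.5] [22.  63.7] ctr [ 479.9 -159.6   22. ] yaw 0.2 len 88 wid 29
yellow 1003.5 [ 78.  205.8] [63.9 27.2] ctr [462.4 294.6  48. ] yaw -4.2 len 82 wid 33
red 401.5 [352.  30.] [24. 22.] ctr [675.1 -12.7  76. ] yaw -84.9 len 21 wid 20
red 391.0 [273.5  30. ] [24. 21.] ctr [668.4  62.   76. ] yaw 3.3 len 20 wid 20
red 381.0 [277.3 299.2] [58.4 12.1] ctr [372.5  43.3  76. ] yaw 78.7 len 72 wid 17
```

View pics/w13.png

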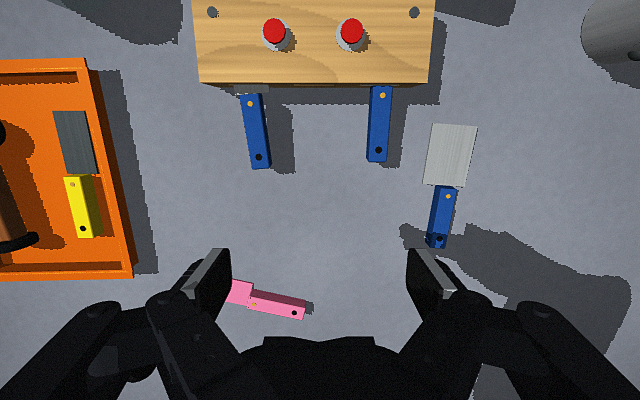

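The wrist view shows the right scraper home at (380,86). The left one, at (255,95), has slipped out by several mm, with some blade visible at (250,88). I'll measure both by their handle screws.

```bash
python3 - <<'E'
from h import *
np.set_printoptions(precision=1,suppress=True)
c=dict(np.load("pics/w13.npz"))
O=np.array([671.7,25.05]);a=np.radians(5.1);R=np.array([[np.cos(a),np.sin(a)],[-np.sin(a),np.cos(a)]])
for n,f,b in(("left",(249.8,103.3),(258,157)),("right",(382.5,95.5),(378.5,150.5))):
    A=plane(c,f,51);B=plane(c,b,47);d=(A-B)[:2]
    print(n,A,B,"yaw",np.degrees(np.arctan2(d[1],d[0])),"len",np.linalg.norm(d),"holder",R@(A[:2]-O),R@(B[:2]-O))
E
```

```text
left [600.   88.4  51. ] [541.2  78.2  47. ] yaw 9.77481647567915 len 59.65696775614046 holder [-65.8  69.5] [-125.2   64.6]
right [621.  -55.5  51. ] [561.2 -60.6  47. ] yaw 4.92431882302633 len 60.02684351613715 holder [-57.7 -75.7] [-117.7  -75.5]
```

It sits 8 mm out and yawed 4.7°, so it was probably knocked. I'll regrasp it with the tool at holder yaw, centred on the slot line, and push it home.

Request:
apply_moves(targets=[[12,-16,10,0,0,0,0],[12,-16,20,0,0,0,0],[12,-16,30,0,0,0,0],[12,-16,30,0,0,0,0],[14,-16,30,0,0,0,0],[0,0,30,0,0,0,0],[0,0,30,0,0,0,0],[0,0,20,0,0,0,0],[0,0,14,0,0,0,0],[0,0,0,0,0,0,0.3],[0,0,0,0,0,0,0.6],[0,0,0,0,0,0,1],[0,0,0,0,0,0,1],[0,0,0,0,0,0,1],[0,0,0,0,0,0,1],[0,0,0,0,0,0,1]], force=40)

```text
time: 36.72
tool_pos: [579.7, 91.8, 37.0]
tcp_rot: [180.0, -0.1, 5.1]
ft_force: [-1.8, -1.2, 5.6]
finger_gap: 20.6
grip_force: 43.8
```

Request:
apply_moves(targets=[[3,0,0,0,0,0,1],[3,0,0,0,0,0,1],[1,0,0,0,0,0,1],[0,0,0,0,0,0,1]])

```text
time: 37.22
tool_pos: [581.4, 92.2, 36.4]
tcp_rot: [180.0, 0.6, 5.2]
ft_force: [-29.1, -3.1, 26.9]
finger_gap: 20.6
grip_force: 47.3
```

Request:
apply_moves(targets=[[-4,0,0,0,0,0,1],[-1,0,0,0,0,0,1],[0,0,0,0,0,0,1]])

```text
time: 37.6
tool_pos: [581.3, 92.2, 36.7]
tcp_rot: [-180.0, -0.1, 5.1]
ft_force: [-3.0, 0.8, 7.0]
finger_gap: 21.2
grip_force: 44.8
```

```bash
python3 look.py w14; python3 - <<'E'
import cv2
im=cv2.imread("pics/w14.png");cv2.imwrite("pics/c14.png",cv2.resize(im[100:320,180:460],None,fx=2.5,fy=2.5))
E
```

```text
37.6 [581.3  92.2  36.7] [-180.    -0.1    5.1] 21.1648045738949
blue 8690.0 [601.2 264.9] [ 76.8 156.5] ctr [582.3 -75.3  22. ] yaw 1.0 len 95 wid 46
blue 5902.5 [319. 269.] [144.  46.] ctr [564.9  89.5  22. ] yaw 6.4 len 95 wid 25
blue 92.0 [560.5 300.2] [14.4 23. ] ctr [556.9 -59.   22. ] yaw -81.0 len 14 wid 11
red 3657.5 [430.1  70.8] [65.8 71.1] ctr [668.7  63.3  76. ] yaw 80.1 len 21 wid 20
red 911.5 [628.   74.5] [57. 22.] ctr [673.2  -0.   76. ] yaw 21.9 len 18 wid 7
```

View pics/c14.png

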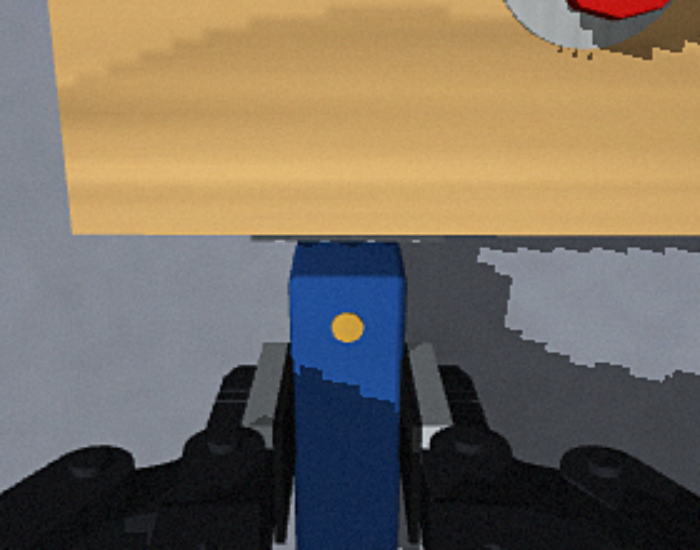

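The last view confirms a sliver of blade at crop (345,238), with yaw now straight. The blade is wedging vertically because of its droop. I'll level it (nose down ~3.4°, lift 3 mm), then push again.

Request:
apply_moves(targets=[[0,0,-1.5,0,-0.03,0,1],[0,0,-1.5,0,-0.03,0,1],[0,0,0,0,0,0,1],[0,0,0,0,0,0,1]])

```text
time: 38.15
tool_pos: [581.5, 92.1, 39.1]
tcp_rot: [-180.0, 3.3, 5.1]
ft_force: [2.7, 1.2, 2.7]
finger_gap: 20.7
grip_force: 44.4
```

```bash
python3 - <<'E'
from h import *
c=dict(np.load("pics/w14.npz"));O=np.array([671.7,25.05]);a=np.radians(5.1);R=np.array([[np.cos(a),np.sin(a)],[-np.sin(a),np.cos(a)]])
for z in(48,51,54):print(R@(plane(c,(318.8,230.8),z)[:2]-O))
E
```

```text
[-65.91332458  73.86574335]
[-64.69171153  73.87113936]
[-63.47009849  73.87653537]
```

Request:
apply_moves(targets=[[2,0,-0.1,0,0,0,1],[2,0,-0.1,0,0,0,1],[0,0,0,0,0,0,1]])

```text
time: 38.52
tool_pos: [583.6, 92.2, 39.0]
tcp_rot: [180.0, 3.6, 5.1]
ft_force: [-7.7, -0.6, 10.8]
finger_gap: 20.6
grip_force: 45.2
```

Request:
apply_moves(targets=[[0,0,-1,0,0,0,1],[0,0,-1,0,0,0,1],[0,0,0,0,0,0,1]])

```text
time: 38.9
tool_pos: [584.6, 92.3, 40.3]
tcp_rot: [180.0, 3.5, 5.1]
ft_force: [0.2, -0.6, -1.7]
finger_gap: 21.3
grip_force: 43.8
```

```bash
python3 -c "
from h import *
s=sensors.sense();print(s['wrist_torque'],s['ft_force'])"
```

```text
[-0.02138126  0.01583065  0.00110006] [ 0.17931659 -0.63675139 -1.67561592]
```

Forces vanished and it advanced. Pushing on.

Request:
apply_moves(targets=[[1.5,0,-0.1,0,0,0,1],[1.5,0,-0.1,0,0,0,1],[0,0,0,0,0,0,1]])

```text
time: 39.28
tool_pos: [588.2, 92.6, 40.7]
tcp_rot: [180.0, 3.4, 5.1]
ft_force: [0.3, 0.2, -1.4]
finger_gap: 20.8
grip_force: 43.8
```

Request:
apply_moves(targets=[[1.2,0,-0.1,0,0,0,1],[0,0,0,0,0,0,1]])

```text
time: 39.52
tool_pos: [589.3, 92.7, 40.8]
tcp_rot: [180.0, 3.4, 5.1]
ft_force: [-0.0, 0.3, -1.1]
finger_gap: 20.5
grip_force: 43.8
```

Request:
apply_moves(targets=[[1.5,0,-0.1,0,0,0,1],[0,0,0,0,0,0,1]])

```text
time: 39.78
tool_pos: [590.6, 92.9, 40.7]
tcp_rot: [180.0, 3.5, 5.1]
ft_force: [-0.5, 0.3, -1.3]
finger_gap: 20.8
grip_force: 43.8
```

Request:
apply_moves(targets=[[1.5,0,-0.1,0,0,0,1],[1,0,0,0,0,0,1],[0,0,0,0,0,0,1]])

```text
time: 40.15
tool_pos: [590.7, 92.9, 40.3]
tcp_rot: [180.0, 3.8, 5.2]
ft_force: [-11.9, -2.2, 6.9]
finger_gap: 20.5
grip_force: 44.6
```

```bash
python3 look.py w15 | grep -v red; python3 - <<'E'
from h import *
s=sensors.sense();print(s['ft_force'])
c=dict(np.load("pics/w15.npz"));O=np.array([671.7,25.05]);a=np.radians(5.1);R=np.array([[np.cos(a),np.sin(a)],[-np.sin(a),np.cos(a)]])
im=cv2.imread("pics/w15.png");h=cv2.cvtColor(im,cv2.COLOR_BGR2HSV);m=cv2.inRange(h,(15,120,120),(28,255,255));m[:212]=0;m[:,:300]=0;m[:,340:]=0;m[250:]=0
k=max(cv2.findContours(m,0,1)[0],key=cv2.contourArea);M=cv2.moments(k);p=(M["m10"]/M["m00"],M["m01"]/M["m00"]);print(p)
for z in(48,51,54):print(R@(plane(c,p,z)[:2]-O))
for y in range(186,226,2): print(y,h[y,318],end=" ")
E
```

```text
40.15 [590.7  92.9  40.3] [180.    3.8   5.2] 20.522284620531643
blue 7299.0 [590.2 276.9] [ 75.9 145.6] ctr [579.6 -76.8  22. ] yaw 0.9 len 95 wid 49
blue 5025.5 [319. 279.] [124.  46.] ctr [563.2  89.2  22. ] yaw 6.7 len 91 wid 26
yellow 150.0 [  5.5 387. ] [11. 24.] ctr [488.4 271.5  48. ] yaw -15.0 len 21 wid 6
[-11.4972061   -2.47484077   5.98234166]
(319.5, 214.0)
[-48.03562542  73.41274462]
[-46.77811068  73.42701257]
[-45.52059594  73.44128053]
186 [ 17 123 206] 188 [ 19 125 210] 190 [ 19 131 216] 192 [ 18 123 219] 194 [ 18 128 221] 196 [ 18 123 219] 198 [ 18 129 210] 200 [ 18 129 205] 202 [ 18 125 208] 204 [ 18 130 206] 206 [ 19 126 213] 208 [ 19 124 210] 210 [ 18 127 213] 212 [ 18 127 207] 214 [ 19 122 215] 216 [ 18 139 242] 218 [109 218 158] 220 [110 184 161] 222 [109 204 150] 224 [109 235 168]
```

Wood now meets blue directly, and there is a −12 N contact: it is home. I'll release carefully and check right after.

Request:
apply_moves(targets=[[0,0,0,0,0,0,0.6],[0,0,0,0,0,0,0.5],[0,0,0,0,0,0,0.4],[0,0,0,0,0,0,0.3],[0,0,0,0,0,0,0.3],[0,0,0,0,0,0,0.3]])

```text
time: 40.95
tool_pos: [593.2, 93.1, 40.7]
tcp_rot: [180.0, 3.4, 5.1]
ft_force: [-0.4, 0.4, 0.1]
finger_gap: 60.2
grip_force: 0.0
```

```bash
cat > col.py <<'E'
from h import *
import sys
im=optics.snapshot("wrist");cv2.imwrite(f"pics/{sys.argv[1]}.png",im[:,:,::-1])
h=cv2.cvtColor(im,cv2.COLOR_RGB2HSV)
for x in(300,312,325,338):print(x,[(y,*map(int,h[y,x])) for y in range(204,226,2)])
for a,rc,k in blobs(im,"blue",500)[:3]:print(a,rc)
E
python3 col.py w16
```

```text
300 [(204, 18, 123, 205), (206, 18, 120, 204), (208, 17, 127, 195), (210, 18, 126, 207), (212, 18, 126, 210), (214, 18, 128, 209), (216, 19, 126, 210), (218, 18, 122, 209), (220, 18, 134, 223), (222, 109, 237, 156), (224, 108, 199, 149)]
312 [(204, 17, 125, 204), (206, 18, 131, 201), (208, 18, 131, 204), (210, 19, 122, 205), (212, 19, 131, 206), (214, 19, 123, 211), (216, 18, 130, 206), (218, 19, 129, 207), (220, 18, 136, 221), (222, 109, 242, 154), (224, 109, 198, 144)]
325 [(204, 18, 131, 202), (206, 18, 129, 202), (208, 17, 130, 202), (210, 19, 122, 209), (212, 18, 129, 209), (214, 18, 128, 207), (216, 19, 131, 205), (218, 18, 129, 208), (220, 19, 132, 222), (222, 109, 240, 153), (224, 109, 200, 145)]
338 [(204, 17, 123, 208), (206, 18, 127, 206), (208, 16, 126, 209), (210, 18, 125, 204), (212, 18, 126, 213), (214, 18, 129, 206), (216, 18, 122, 211), (218, 18, 123, 212), (220, 17, 128, 221), (222, 109, 250, 149), (224, 109, 195, 141)]
6873.5 ((588.8965454101562, 278.75860595703125), (75.7636947631836, 142.61402893066406), 21.801410675048828)
4750.5 ((319.0, 281.5), (119.0, 46.0), 90.0)
```

Request:
apply_moves(targets=[[0,0,-10,0,0,0,0.3],[0,0,-20,0,0,0,0.3],[0,0,-40,0,0.03,0,0.3],[-10,0,-50,0,0.03,0,0.2],[-30,0,-50,0,0,0,0],[-30,0,-40,0,0,0,0],[0,0,0,0,0,0,0],[0,0,0,0,0,0,0],[0,0,0,0,0,0,0]])

```text
time: 42.12
tool_pos: [528.8, 87.3, 249.7]
tcp_rot: [-180.0, 0.1, 5.1]
ft_force: [-0.1, -0.4, -0.4]
finger_gap: 85.2
grip_force: 0.0
```

```bash
python3 look.py w17; cat > home.py <<'E'
from h import *
import sys
# screws: front screw (brass) & wood/blue contact per blue handle blob, holder frame
c=dict(np.load(f"pics/{sys.argv[1]}.npz"));im=cv2.imread(f"pics/{sys.argv[1]}.png")[:,:,::-1].copy()
O=np.array([671.7,25.05]);a=np.radians(5.1);R=np.array([[np.cos(a),np.sin(a)],[-np.sin(a),np.cos(a)]])
h=cv2.cvtColor(im,cv2.COLOR_RGB2HSV)
for A,rc,k in blobs(im,"blue",500):
    m=np.zeros(h.shape[:2],np.uint8);cv2.drawContours(m,[k],-1,255,-1)
    b=cv2.inRange(h,(15,120,110),(28,255,255))&m
    cs=cv2.findContours(b,0,1)[0]
    if not cs: continue
    q=cv2.moments(max(cs,key=cv2.contourArea))
    if q["m00"]==0: continue
    p=(q["m10"]/q["m00"],q["m01"]/q["m00"]);v=np.where(b)
    print("brass px",np.round(p,1),"holder",np.round(R@(plane(c,p,51)[:2]-O),1),"handle-mid holder",np.round(R@(plane(c,rc[0],45)[:2]-O),1))
E
python3 home.py w17;python3 home.py w13
```

```text
42.125 [528.8  87.3 249.7] [-180.     0.1    5.1] 85.1785193372682
blue 1756.5 [446.6 132.6] [25.9 77.4] ctr [591.4 -64.9  22. ] yaw 3.0 len 91 wid 31
blue 1353.5 [497.5 224. ] [24.7 63.8] ctr [ 480.2 -157.5   22. ] yaw 0.8 len 88 wid 33
blue 1345.0 [318.5 132.5] [75. 19.] ctr [577.5  90.6  22. ] yaw 5.6 len 89 wid 22
yellow 985.5 [140.  213.7] [63.7 23.3] ctr [462.9 299.8  48. ] yaw -1.1 len 83 wid 28
red 404.5 [433.5  42.5] [23. 23.] ctr [674.8 -11.5  76. ] yaw -84.9 len 22 wid 20
red 390.5 [356.   42.5] [23. 22.] ctr [668.2  62.6  76. ] yaw -84.9 len 21 wid 20
red 381.0 [330.6 305.4] [58.8 13.4] ctr [373.8  57.2  76. ] yaw 85.9 len 73 wid 19
brass px [454.4 105.1] holder [-56.8 -75.2] handle-mid holder [-86.6 -72.7]
brass px [507.8 204.1] holder [-170.2 -154.1] handle-mid holder [-198.1 -149.9]
brass px [318.5 104.6] holder [-56.4  73.6] handle-mid holder [-86.5  73.6]
brass px [382.1  94.9] holder [-57.1 -75.2] handle-mid holder [-87.3 -73.8]
brass px [249.8 103.1] holder [-65.6  69.4] handle-mid holder [-95.7  66.1]
brass px [447.8 195.7] holder [-171.  -160.7] handle-mid holder [-199.3 -156.8]
```

Both scrapers are home (handle middle −86.5 against a nominal −87.5). Now to the mallet.

Request:
apply_moves(targets=[[0,-33.4,0,0,0,0,0],[0,-33.4,0,0,0,0,0],[0,-33.4,0,0,0,0,0],[0,-33.4,0,0,0,0,0],[0,-33.4,0,0,0,0,0],[0,-33.4,0,0,0,0,0],[0,-33.4,0,0,0,0,0],[0,-33.4,0,0,0,0,0],[0,-33.4,0,0,0,0,0],[0,-33.4,0,0,0,-0.05,0],[0,0,0,0,0,0,0],[0,0,0,0,0,0,0]])

```text
time: 43.68
tool_pos: [499.1, 419.4, 249.5]
tcp_rot: [179.9, 0.1, 8.0]
ft_force: [0.0, -0.0, -0.5]
finger_gap: 85.5
grip_force: 0.0
```

```bash
cat > mal.py <<'E'
from h import *
import sys
np.set_printoptions(precision=1,suppress=True)
s=sensors.sense();c=optics.get_calibration("wrist");im=optics.snapshot("wrist")
cv2.imwrite(f"pics/{sys.argv[1]}.png",im[:,:,::-1]);np.savez(f"pics/{sys.argv[1]}.npz",camera_matrix=c["camera_matrix"],pose=c["pose"])
print(s["tool_pos"],s["tcp_rot"])
h=cv2.cvtColor(im,cv2.COLOR_RGB2HSV)
wood=cv2.inRange(h,(5,60,95),(16,195,220));blk=cv2.inRange(h,(0,0,0),(180,255,45))
wood=cv2.morphologyEx(wood,cv2.MORPH_OPEN,np.ones((5,5)))
for n,m in(("wood",wood),("blk",cv2.morphologyEx(blk,cv2.MORPH_OPEN,np.ones((3,3))))):
    for k in sorted(cv2.findContours(m,0,1)[0],key=cv2.contourArea)[::-1][:5]:
        rc=cv2.minAreaRect(k);print(n,cv2.contourArea(k),rc,cv2.boundingRect(k),plane(c,rc[0],42 if n=="wood" else 54), [plane(c,p,42)[:2] for p in cv2.boxPoints(rc)] if n=="wood" else "")
E
python3 mal.py w18; python3 look.py w18b|grep blue
```

```text
[499.1 419.4 249.5] [179.9   0.1   8. ]
wood 6044.0 ((32.5, 86.5), (121.0, 65.0), 90.0) (0, 26, 66, 122) [554.3 744.3  42. ] [array([610.5, 770.2]), array([620. , 702.9]), array([491.6, 715.3]), array([481.1, 790.2])]
wood 1452.5 ((314.71551513671875, 204.66380310058594), (88.43536376953125, 18.379993438720703), 86.633544921875) (304, 161, 22, 89) [462.  417.5  42. ] [array([513.6, 438.6]), array([517.9, 417.3]), array([405.7, 394.5]), array([401. , 417.8])]
blk 47671.5 ((319.5, 323.5), (151.0, 639.0), 90.0) (0, 248, 640, 152) [300.  388.8  54. ] 
blk 1116.5 ((311.5, 140.5), (39.0, 37.0), 90.0) (293, 121, 38, 40) [539.8 431.7  54. ] 
blk 475.0 ((318.0, 250.5), (21.0, 36.0), 90.0) (300, 240, 37, 22) [406.9 405.8  54. ] 
blk 51.0 ((195.00001525878906, 265.0000305175781), (5.656853675842285, 14.142135620117188), 45.0) (189, 260, 12, 10) [365.5 557.3  54. ] 
blk 36.0 ((601.0, 114.0), (6.0, 10.0), 90.0) (596, 111, 11, 7) [612.1 121.4  54. ] 
blue 2341.0 [601.1 145.2] [33.1 83.2] ctr [580.9  76.5  22. ] yaw -0.8 len 95 wid 43
```

View pics/w18.png

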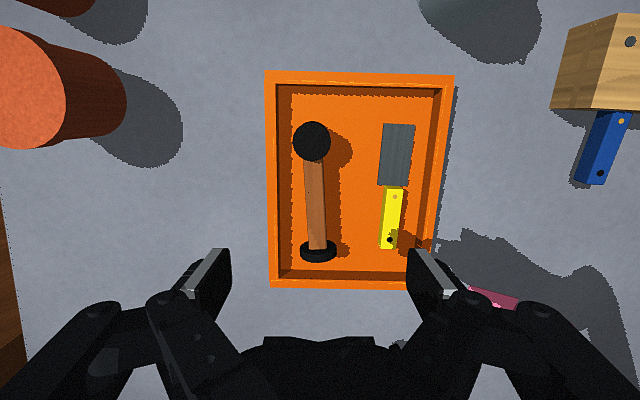

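The pan view shows the mallet head at (312,140), the handle centre at (315,205), the butt at (318,250), and the worn scraper clear at (393,185). The grip point comes out as (500,424.5), yaw 10.3°, with the pan's left wall ≈ 42 mm away, so I'll use a part-opened gripper (closure 0.48).

Request:
apply_moves(targets=[[2,-4.9,20,0,0,-0.04,0.48],[0,0,35,0,0,0,0.48],[0,0,40,0,0,0,0.48],[0,0,40,0,0,0,0.48],[0,0,30,0,0,0,0.48],[0,0,10,0,0,0,0.48],[0,0,0,0,0,0,0.48],[0,0,0,0,0,0,0.48]], force=80)

```text
time: 44.78
tool_pos: [501.5, 425.8, 77.7]
tcp_rot: [-179.9, -0.1, 10.3]
ft_force: [0.1, -0.0, 0.5]
finger_gap: 44.8
grip_force: 0.0
```

```bash
python3 - <<'E'
from h import *
np.set_printoptions(precision=1,suppress=True)
s=sensors.sense();c=optics.get_calibration("wrist");im=optics.snapshot("wrist");cv2.imwrite("pics/w19.png",im[:,:,::-1])
print(s["tool_pos"],s["tcp_rot"],s["finger_gap"])
h=cv2.cvtColor(im,cv2.COLOR_RGB2HSV)
for y in(150,190,215,235):
    w=[x for x in range(230,420) if 5<=h[y,x,0]<=16 and 50<h[y,x,1]<197 and 90<h[y,x,2]<225]
    if w: print(y,min(w),max(w),len(w),plane(c,(min(w),y),42)[:2],plane(c,(max(w),y),42)[:2])
b=cv2.inRange(h,(0,0,0),(180,255,45));b[180:]=0;b=cv2.morphologyEx(b,cv2.MORPH_OPEN,np.ones((3,3)))
k=max(cv2.findContours(b,0,1)[0],key=cv2.contourArea);rc=cv2.boundingRect(k);print(rc,plane(c,(rc[0]+rc[2]/2,rc[1]+rc[2]/2),54))
E
```

```text
[501.5 425.8  77.7] [-179.9   -0.1   10.3] 44.79404931690685
215 232 335 36 [501.5 480.4] [513.2 416.3]
235 301 335 31 [495.8 435.2] [499.8 413.6]
(281, 132, 75, 48) [542.1 432.1  54. ]
```

Request:
apply_moves(targets=[[0,0.5,20,0,0,0,0.48],[0,0,20,0,0,0,0.48],[0,0,12,0,0,0,0.48],[0,0,7,0,0,0,0.48],[0,0,0,0,0,0,0.48],[0,0,0,0,0,0,0.48]])

```text
time: 45.58
tool_pos: [501.1, 425.0, 17.6]
tcp_rot: [-180.0, -0.1, 10.3]
ft_force: [-0.0, -0.0, 0.0]
finger_gap: 44.4
grip_force: 0.0
```

Request:
apply_moves(targets=[[0,0,0,0,0,0,1],[0,0,0,0,0,0,1],[0,0,0,0,0,0,1],[0,0,0,0,0,0,1],[0,0,0,0,0,0,1],[0,0,0,0,0,0,1],[0,0,-10,0,0,0,1],[0,0,-30,0,0,0,1],[0,0,-50,0,0,0,1],[0,0,-50,0,0,0,1],[0,0,-40,0,0,0,1],[0,0,0,0,0,0,1],[0,0,0,0,0,0,1]], force=100)

```text
time: 47.2
tool_pos: [499.9, 424.1, 195.4]
tcp_rot: [179.9, 0.1, 10.3]
ft_force: [0.1, -1.0, -3.1]
finger_gap: 22.3
grip_force: 98.3
```

```bash
cat > head.py <<'E'
from h import *
import sys
np.set_printoptions(precision=1,suppress=True)
s=sensors.sense();c=optics.get_calibration("wrist");im=optics.snapshot("wrist");cv2.imwrite(f"pics/{sys.argv[1]}.png",im[:,:,::-1])
p=np.array(s["tool_pos"]);print(s["time"],p,s["tcp_rot"],s["finger_gap"])
h=cv2.cvtColor(im,cv2.COLOR_RGB2HSV)
b=cv2.inRange(h,(0,0,0),(180,255,45));b[:,:220]=0;b[:,420:]=0;b[225:]=0;b=cv2.morphologyEx(b,cv2.MORPH_OPEN,np.ones((5,5)))
k=max(cv2.findContours(b,0,1)[0],key=cv2.contourArea);x,y,w,hh=cv2.boundingRect(k);print("head box",x,y,w,hh)
for dz in(30,36,42): # top face height above TCP
    A=plane(c,(x,y+w/2),p[2]+dz);B=plane(c,(x+w,y+w/2),p[2]+dz);print(dz,(A+B)[:2]/2-p[:2],"diam %.1f"%np.linalg.norm(A-B))
E
python3 head.py w20; python3 look.py w20b|grep -E "blue|red"
```

```text
47.2 [499.9 424.1 195.4] [179.9   0.1  10.3] 22.295255033127216
head box 262 138 113 87
30 [40.6  6.4] diam 44.1
36 [42.2  6.7] diam 41.7
42 [43.8  7. ] diam 39.3
blue 748.0 [627. 179.] [60. 24.] ctr [562.   93.7  22. ] yaw 27.3 len 70 wid 25
red 962.5 [543.3 343.3] [117.8  19.1] ctr [380.4 156.8  76. ] yaw 74.4 len 142 wid 22
```

The mallet is held: head ≈ 41.5 mm ahead of the TCP, striking face ≈ 14 mm below it. Now over pin B.

Request:
apply_moves(targets=[[5,31.9,0,0,0,0,1],[5,31.9,0,0,0,0,1],[5,31.9,0,0,0,0,1],[5,31.9,0,0,0,0,1],[5,31.9,0,0,0,0,1],[5,31.9,0,0,0,0,1],[5,31.9,0,0,0,0,1],[5,31.9,0,0,0,0,1],[5,31.9,0,0,0,0,1],[5,31.9,0,0,0,0,1],[5,31.9,0,0,0,0,1],[5,31.9,0,0,0,0.09,1],[0,0,0,0,0,0,1],[0,0,0,0,0,0,1]])

```text
time: 49.05
tool_pos: [627.2, 59.0, 195.2]
tcp_rot: [-180.0, 0.2, 5.2]
ft_force: [-0.1, -0.4, -2.8]
finger_gap: 22.4
grip_force: 98.5
```

```bash
python3 head.py w21; python3 look.py w21b|grep -E "blue|red"; python3 home.py w21b; python3 - <<'E'
from h import *
np.set_printoptions(precision=1,suppress=True)
c=optics.get_calibration("top");im=optics.snapshot("top");cv2.imwrite("pics/top2.png",im[:,:,::-1])
for col,z in(("blue",15),("yellow",15)):
    for a,rc,k in blobs(im,col,40):print(col,a,np.array(rc[0]),plane(c,rc[0],z))
E
```

```text
49.05 [627.2  59.  195.2] [-180.     0.2    5.2] 22.351155782704087
head box 262 138 113 87
30 [41.1  2.8] diam 44.0
36 [42.7  2.9] diam 41.6
42 [44.4  3.1] diam 39.3
blue 1742.0 [422.6 229.6] [27.2 73.1] ctr [582.  -65.1  22. ] yaw 3.4 len 89 wid 30
blue 827.0 [484.4 295.4] [26.7 38.8] ctr [ 503.6 -156.8   22. ] yaw 1.0 len 53 wid 34
red 449.0 [403.5 149. ] [23.3 24.7] ctr [675.3 -11.8  76. ] yaw 53.0 len 21 wid 21
brass px [429.9 203.1] holder [-56.7 -75.3] handle-mid holder [-88.  -73.1]
brass px [491.1 292. ] holder [-159.7 -154.1] handle-mid holder [-168.  -151.3]
blue 2136.5 [593.3 309.5] [ 107.5 -887.    15. ]
blue 135.0 [372. 195.] [ 477.1 -163.7   15. ]
blue 119.0 [341.1 160.5] [596.1 -57.6  15. ]
blue 42.5 [297. 155.] [613.6  95.2  15. ]
yellow 1177.0 [554.  216.4] [ 412.7 -778.5   15. ]
yellow 150.0 [231.  200.9] [449.9 316.3  15. ]
```

Request:
apply_moves(targets=[[0,0,40,0,0,0,1],[0,0,40,0,0,0,1],[0,0,15,0,0,0,1],[0,0,2,0,0,0,1],[0,0,2,0,0,0,1],[0,0,2,0,0,0,1],[0,0,2,0,0,0,1],[0,0,0,0,0,0,1]])

```text
time: 50.2
tool_pos: [628.1, 58.7, 94.1]
tcp_rot: [180.0, -0.0, 5.1]
ft_force: [-0.6, 0.2, -3.5]
finger_gap: 22.4
grip_force: 98.6
```

Request:
apply_moves(targets=[[0,0,2,0,0,0,1],[0,0,2,0,0,0,1],[0,0,2,0,0,0,1],[0,0,2,0,0,0,1],[0,0,2,0,0,0,1],[0,0,0,0,0,0,1]])

```text
time: 50.95
tool_pos: [628.1, 58.7, 83.8]
tcp_rot: [180.0, -0.0, 5.1]
ft_force: [-2.5, -0.2, 1.8]
finger_gap: 22.0
grip_force: 99.2
```

Request:
apply_moves(targets=[[0,0,2,0,0,0,1],[0,0,2,0,0,0,1],[0,0,1,0,0,0,1],[0,0,0,0,0,0,1]])

```text
time: 51.45
tool_pos: [628.2, 58.7, 78.8]
tcp_rot: [180.0, -0.0, 5.1]
ft_force: [-1.5, 0.2, 2.1]
finger_gap: 21.8
grip_force: 99.2
```

Request:
apply_moves(targets=[[0,0,1,0,0,0,1],[0,0,1,0,0,0,1],[0,0,1,0,0,0,1],[0,0,0,0,0,0,1]])

```text
time: 51.95
tool_pos: [628.2, 58.7, 77.8]
tcp_rot: [180.0, -0.0, 5.2]
ft_force: [-11.8, -1.2, 16.8]
finger_gap: 22.3
grip_force: 101.4
```

Pin B bottomed: TCP 77.8 as predicted, with a sharp force rise. Now pin A, 75 mm along tool +y.

Request:
apply_moves(targets=[[0,0,-15,0,0,0,1],[0,0,-25,0,0,0,1],[0,15,0,0,0,0,1],[0,20,0,0,0,0,1],[0,20,0,0,0,0,1],[0,20,0,0,0,0,1],[0,0,0,0,0,0,1],[0,0,15,0,0,0,1],[0,0,6,0,0,0,1],[0,0,2,0,0,0,1],[0,0,2,0,0,0,1],[0,0,2,0,0,0,1],[0,0,2,0,0,0,1],[0,0,2,0,0,0,1],[0,0,2,0,0,0,1],[0,0,0,0,0,0,1]])

```text
time: 53.95
tool_pos: [635.1, -15.8, 82.9]
tcp_rot: [-180.0, -0.0, 5.1]
ft_force: [-0.5, 1.6, 0.6]
finger_gap: 22.6
grip_force: 99.2
```

Request:
apply_moves(targets=[[0,0,2,0,0,0,1],[0,0,2,0,0,0,1],[0,0,1,0,0,0,1],[0,0,1,0,0,0,1],[0,0,1,0,0,0,1],[0,0,1,0,0,0,1],[0,0,0,0,0,0,1]])

```text
time: 54.82
tool_pos: [635.1, -15.9, 77.7]
tcp_rot: [180.0, -0.0, 5.2]
ft_force: [-12.5, 3.0, 22.7]
finger_gap: 22.1
grip_force: 102.2
```

Request:
apply_moves(targets=[[0,0,-15,0,0,0,1],[0,0,-35,0,0,0,1],[0,0,-40,0,0,0,1],[0,0,-30,0,0,0,1],[-6.7,-32.2,0,0,0,0,1],[-6.7,-32.2,0,0,0,0,1],[-6.7,-32.2,0,0,0,0,1],[-6.7,-32.2,0,0,0,0,1],[-6.7,-32.2,0,0,0,0,1],[0,0,0,0,0,0,1],[0,0,0,0,0,0,1]])

```text
time: 56.2
tool_pos: [586.9, 140.7, 194.5]
tcp_rot: [179.9, 0.0, 5.2]
ft_force: [-0.2, 0.1, -2.9]
finger_gap: 21.9
grip_force: 98.7
```

```bash
python3 look.py w22; python3 home.py w22; python3 - <<'E'
from h import *
np.set_printoptions(precision=1,suppress=True)
w=dict(np.load("pics/w22.npz"));s=optics.get_calibration("side");im=optics.snapshot("side");cv2.imwrite("pics/side1.png",im[:,:,::-1])
for a,rc,k in blobs(im,"red",4):
    if 240<rc[0][0]<285 and 170<rc[0][1]<215:print("side red",a,np.array(rc[0]),plane(s,rc[0],64))
for a,rc,k in blobs(im,"blue",60):
    if rc[0][0]<450:print("blue",a,np.array(rc[0]),plane(s,rc[0],40))
E
```

```text
56.2 [586.9 140.7 194.5] [179.9   0.    5.2] 21.937215035615676
blue 2393.0 [506.7 198.4] [33.4 83.2] ctr [587.1 -69.1  22. ] yaw 2.1 len 93 wid 37
blue 1913.0 [552.4 286.9] [31.  69.9] ctr [ 482.8 -153.9   22. ] yaw 0.1 len 91 wid 39
blue 269.0 [368.  181.5] [41. 20.] ctr [592.4  86.1  22. ] yaw 8.3 len 46 wid 21
blue 136.5 [372.8 224. ] [11.7 34.4] ctr [544.  74.  22.] yaw -17.0 len 40 wid 13
yellow 1441.5 [165.8 274.2] [64.5 26.9] ctr [475.3 297.1  48. ] yaw 6.6 len 78 wid 29
red 463.5 [497.8 110.3] [22.6 26.2] ctr [674.3  -4.   76. ] yaw 56.1 len 20 wid 20
red 446.5 [413.5 110. ] [23.3 24.7] ctr [668.1  66.7  76. ] yaw 54.2 len 20 wid 19
brass px [519.8 171.3] holder [-56.8 -74.9] handle-mid holder [-86.1 -71. ]
brass px [567.1 268.4] holder [-162.8 -146.1] handle-mid holder [-189.3 -140.7]
side red 14.0 [256.5 200. ] [665.4  66.4  64. ]
side red 5.5 [266.2 184.8] [671.4 -10.4  64. ]
blue 184.5 [276.8 218.4] [575.   93.4  40. ]
blue 163.0 [293.5 188.2] [588.7 -54.   40. ]
blue 136.0 [335.7 183.6] [ 461.6 -135.2   40. ]
```

Parallax shows both pins ≈ 12–13 mm lower, so they are down. The scrapers are home. I'll carry the mallet back to the pan.

Request:
apply_moves(targets=[[-6.7,-32.2,0,0,0,0,1],[-6.7,-32.2,0,0,0,0,1],[-6.7,-32.2,0,0,0,0,1],[-6.7,-32.2,0,0,0,0,1],[-6.7,-32.2,0,0,0,0,1],[-6.7,-32.2,0,0,0,0,1],[-6.7,-32.2,0,0,0,0,1],[-6.7,-32.2,0,0,0,0,1],[-6.7,-31,0,0,0,-0.09,1],[0,0,40,0,0,0,1],[0,0,40,0,0,0,1],[0,0,0,0,0,0,1],[0,0,0,0,0,0,1]])

```text
time: 57.92
tool_pos: [502.2, 423.3, 116.5]
tcp_rot: [-180.0, -0.1, 10.2]
ft_force: [0.4, -0.7, -3.0]
finger_gap: 22.2
grip_force: 98.7
```

Request:
apply_moves(targets=[[0,0,35,0,0,0,1],[0,0,30,0,0,0,1],[0,0,15,0,0,0,1],[0,0,8,0,0,0,1],[0,0,5,0,0,0,1],[0,0,3,0,0,0,1],[0,0,1.5,0,0,0,1],[0,0,0,0,0,0,1]])

```text
time: 58.92
tool_pos: [501.4, 423.7, 18.2]
tcp_rot: [-180.0, -0.1, 10.3]
ft_force: [-0.6, -1.2, 0.7]
finger_gap: 22.5
grip_force: 99.2
```

Request:
apply_moves(targets=[[0,0,0,0,0,0,0.6],[0,0,0,0,0,0,0.5],[0,0,0,0,0,0,0.48],[0,0,0,0,0,0,0.48],[0,0,0,0,0,0,0.48],[0,0,-10,0,0,0,0.48],[0,0,-25,0,0,0,0.48],[0,0,-40,0,0,0,0.48],[0,0,-50,0,0,0,0.4],[0,0,-50,0,0,0,0],[0,20,-50,0,0,0,0],[0,40,0,0,0,0,0],[0,40,0,0,0,0,0],[0,40,0,0,0,0,0],[0,40,0,0,0,0,0],[0,0,0,0,0,0,0],[0,0,0,0,0,0,0]])

```text
time: 61.05
tool_pos: [533.3, 246.7, 243.1]
tcp_rot: [-180.0, -0.0, 10.3]
ft_force: [0.0, 0.9, -0.3]
finger_gap: 85.8
grip_force: 0.0
```

```bash
python3 mal.py w23; python3 look.py w23b; python3 home.py w23b
```

```text
[533.3 246.7 243.1] [-180.    -0.    10.3]
wood 1457.0 ((171.74435424804688, 208.96282958984375), (91.36127471923828, 17.859615325927734), 81.34745788574219) (157, 165, 30, 89) [462.4 414.2  42. ] [array([513.3, 434.5]), array([520.2, 414.4]), array([406.9, 392.1]), array([399.1, 414. ])]
blk 46982.5 ((319.5, 323.5), (151.0, 639.0), 90.0) (0, 248, 640, 152) [341.6 209.6  54. ] 
blk 1751.5 ((165.0294189453125, 142.61764526367188), (40.01837158203125, 55.54065704345703), 75.96376037597656) (137, 124, 57, 41) [543.5 419.3  54. ] 
blk 911.0 ((610.2830200195312, 32.00944137573242), (62.911128997802734, 20.192001342773438), 15.945395469665527) (579, 20, 61, 27) [732.8 -14.6  54. ] 
blk 579.5 ((183.0, 256.5), (25.0, 40.0), 90.0) (163, 244, 41, 26) [407.8 392.5  54. ] 
blk 22.5 ((452.5, 187.5), (5.0, 5.0), 90.0) (450, 185, 6, 6) [551.   92.3  54. ] 
61.1 [533.2 247.1 242.9] [-180.    -0.    10.3] 85.72884315363154
blue 2218.0 [578.6 172.5] [31.9 80.2] ctr [592.3 -71.5  22. ] yaw -0.7 len 94 wid 42
blue 1782.5 [455.5 162.1] [26.2 76.2] ctr [577.4  82.9  22. ] yaw 2.7 len 92 wid 32
blue 1669.0 [599.7 262.5] [29.2 63.4] ctr [ 480.9 -151.7   22. ] yaw 0.2 len 87 wid 44
yellow 987.0 [255.8 223.7] [18.3 64.1] ctr [464.  310.7  48. ] yaw 2.8 len 83 wid 21
red 355.0 [591.   91.5] [21. 22.] ctr [671.9  -0.5  76. ] yaw -79.7 len 21 wid 20
red 354.5 [519.5  84. ] [21. 22.] ctr [665.9  71.1  76. ] yaw 20.5 len 20 wid 20
red 194.0 [405.1 327.2] [27.7 17.8] ctr [372.5 107.7  76. ] yaw 80.2 len 36 wid 25
brass px [597.3 149.2] holder [-56.9 -74.9] handle-mid holder [-85.1 -68.3]
brass px [466.5 136.6] holder [-56.5  73.9] handle-mid holder [-86.2  76.9]
brass px [617.  245.5] holder [-168.7 -140.2] handle-mid holder [-195.7 -133.8]
```

Everything checks out: both scrapers are home (brass screw at −56.9 and −56.5), the pins are down, and the mallet and worn scraper lie in the pan. Handing in.

```bash
python3 -c "
from bench import r
print(r.hand_in())"
```

```text
the job is handed in; nothing more can be done
None
```

The job was handed in at about 61 s of robot time: the worn scraper is in the pan, both narrow blue scrapers are home in the holder, both pins are driven down with the mallet, and the mallet is back in the pan; the hand-in returned no verdict.

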